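Rock test of machined flanges on a surface plate

TASK

Check the flanges on the free-spinning turntable for rocking, in the order blue, yellow, green (yellow may be missing): lift each off, stand it on the dark surface plate, let go, and with closed fingertips press firmly for a moment on its one-dot corner, then its opposite two-dot corner, then the one-dot corner again. Stand each flange that rocks between these presses in the red tray and each that sits firm in the green tray, all upright on the tray floor, not stacked, and leave everything else alone.

Things in the scene. Friction and masses are not known exactly. Their poses are not given: they have to be found in the camera images.
- turntable: round turntable on the left: grey disc 244 mm across that spins freely about its vertical axis (no drive, almost no friction) on a fixed base. Origin: on the axis at the worktop. Disc surface 16 mm above the worktop, with a rim 5 mm thick standing 7 mm above that surface.
- surface_top (a point): centre of the top face of the dark surface plate, a fixed block 150 x 150 x 30 mm between turntable and trays; x and y along its edges, top face level, 30 mm above the worktop
- green_tray: shallow green tray for sound flanges, fixed to the worktop, 90 mm (its x) x 250 mm (its y) x 14 mm high outside, walls and floor 4 mm; origin at the centre of its underside. Red and green tray may change places.
- red_tray: shallow red tray for flanges that rock, fixed, the same size and origin as the green one
- blue_a_neck (a point): loose aluminium flange, blue band on its neck, 0.15 to 0.31 kg: square base 66x66x8 mm on four corner feet (base top 13 mm above the feet's underside), upright round neck in its middle, 22 mm thick, rising to 49 mm. This point: on the axis half-way up the neck, 31 mm above the underside; z up the neck. blue_a and blue_b look alike; at most one is present; either may be sound or twisted
- blue_a_dot1 (a point): blue_a: underside of the foot below the corner whose top carries one black dot, 26 mm along x and y from the axis. Sound: all feet end 31 mm below the neck point and the corners stay put when pressed. Twisted: the feet at both dotted corners end 2 mm higher; the pressed corner goes down 2 mm and the other rises 2 mm (3 degrees either way)
- blue_a_dot2 (a point): blue_a: underside of the foot at the opposite corner, whose top carries two black dots, at -26, -26 mm from the axis
- blue_b_neck (a point): loose aluminium flange, blue band on its neck, 0.15 to 0.31 kg: square base 66x66x8 mm on four corner feet (base top 13 mm above the feet's underside), upright round neck in its middle, 22 mm thick, rising to 49 mm. This point: on the axis half-way up the neck, 31 mm above the underside; z up the neck. blue_a and blue_b look alike; at most one is present; either may be sound or twisted
- blue_b_dot1 (a point): blue_b: underside of the foot below the corner whose top carries one black dot, 26 mm along x and y from the axis. Sound: all feet end 31 mm below the neck point and the corners stay put when pressed. Twisted: the feet at both dotted corners end 2 mm higher; the pressed corner goes down 2 mm and the other rises 2 mm (3 degrees either way)
- blue_b_dot2 (a point): blue_b: underside of the foot at the opposite corner, whose top carries two black dots, at -26, -26 mm from the axis
- yellow_a_neck (a point): loose aluminium flange, yellow band on its neck, 0.15 to 0.31 kg: square base 66x66x8 mm on four corner feet (base top 13 mm above the feet's underside), upright round neck in its middle, 22 mm thick, rising to 49 mm. This point: on the axis half-way up the neck, 31 mm above the underside; z up the neck. yellow_a and yellow_b look alike; at most one is present; either may be sound or twisted
- yellow_a_dot1 (a point): yellow_a: underside of the foot below the corner whose top carries one black dot, 26 mm along x and y from the axis. Sound: all feet end 31 mm below the neck point and the corners stay put when pressed. Twisted: the feet at both dotted corners end 2 mm higher; the pressed corner goes down 2 mm and the other rises 2 mm (3 degrees either way)
- yellow_a_dot2 (a point): yellow_a: underside of the foot at the opposite corner, whose top carries two black dots, at -26, -26 mm from the axis
- yellow_b_neck (a point): loose aluminium flange, yellow band on its neck, 0.15 to 0.31 kg: square base 66x66x8 mm on four corner feet (base top 13 mm above the feet's underside), upright round neck in its middle, 22 mm thick, rising to 49 mm. This point: on the axis half-way up the neck, 31 mm above the underside; z up the neck. yellow_a and yellow_b look alike; at most one is present; either may be sound or twisted
- yellow_b_dot1 (a point): yellow_b: underside of the foot below the corner whose top carries one black dot, 26 mm along x and y from the axis. Sound: all feet end 31 mm below the neck point and the corners stay put when pressed. Twisted: the feet at both dotted corners end 2 mm higher; the pressed corner goes down 2 mm and the other rises 2 mm (3 degrees either way)
- yellow_b_dot2 (a point): yellow_b: underside of the foot at the opposite corner, whose top carries two black dots, at -26, -26 mm from the axis
- green_a_neck (a point): loose aluminium flange, green band on its neck, 0.15 to 0.31 kg: square base 66x66x8 mm on four corner feet (base top 13 mm above the feet's underside), upright round neck in its middle, 22 mm thick, rising to 49 mm. This point: on the axis half-way up the neck, 31 mm above the underside; z up the neck. green_a and green_b look alike; at most one is present; either may be sound or twisted
- green_a_dot1 (a point): green_a: underside of the foot below the corner whose top carries one black dot, 26 mm along x and y from the axis. Sound: all feet end 31 mm below the neck point and the corners stay put when pressed. Twisted: the feet at both dotted corners end 2 mm higher; the pressed corner goes down 2 mm and the other rises 2 mm (3 degrees either way)
- green_a_dot2 (a point): green_a: underside of the foot at the opposite corner, whose top carries two black dots, at -26, -26 mm from the axis
- green_b_neck (a point): loose aluminium flange, green band on its neck, 0.15 to 0.31 kg: square base 66x66x8 mm on four corner feet (base top 13 mm above the feet's underside), upright round neck in its middle, 22 mm thick, rising to 49 mm. This point: on the axis half-way up the neck, 31 mm above the underside; z up the neck. green_a and green_b look alike; at most one is present; either may be sound or twisted
- green_b_dot1 (a point): green_b: underside of the foot below the corner whose top carries one black dot, 26 mm along x and y from the axis. Sound: all feet end 31 mm below the neck point and the corners stay put when pressed. Twisted: the feet at both dotted corners end 2 mm higher; the pressed corner goes down 2 mm and the other rises 2 mm (3 degrees either way)
- green_b_dot2 (a point): green_b: underside of the foot at the opposite corner, whose top carries two black dots, at -26, -26 mm from the axis
- flux_bottle: small flux bottle 34x33x108 mm, bystander, upright; origin under its centre
- relay_1: black relay 35x28x22 mm, bystander, there only when the yellow flange is missing; origin under its centre
Mind the look-alikes: they are no part of the job. What is shaped like the part that bears green_a_neck but purple is not meant.

How it is judged (in metres and radians):
On the way, in this order (a step that is already met when the one before it is completed fails the run):
1. the blue-banded flange, standing on the surface plate, is pressed down at its one-dot corner (more than 2 N for 0.2 s) (((x of blue_a_neck in the frame of surface_top between -0.065 and 0.065 m and y of blue_a_neck in the frame of surface_top between -0.065 and 0.065 m and z of blue_a_neck in the frame of surface_top between 0.024 and 0.038 m and contact force between the fingers and blue_a above 2 N and horizontal distance between the grasp point and blue_a_dot1 below 0.024 m and angle between blue_a_neck's own z axis and vertical below 0.15 rad) or (x of blue_b_neck in the frame of surface_top between -0.065 and 0.065 m and y of blue_b_neck in the frame of surface_top between -0.065 and 0.065 m and z of blue_b_neck in the frame of surface_top between 0.024 and 0.038 m and contact force between the fingers and blue_b above 2 N and horizontal distance between the grasp point and blue_b_dot1 below 0.024 m and angle between blue_b_neck's own z axis and vertical below 0.15 rad))), for 0.2 s.
2. the blue-banded flange, standing on the surface plate, is pressed down at its two-dot corner (more than 2 N for 0.2 s) (((x of blue_a_neck in the frame of surface_top between -0.065 and 0.065 m and y of blue_a_neck in the frame of surface_top between -0.065 and 0.065 m and z of blue_a_neck in the frame of surface_top between 0.024 and 0.038 m and contact force between the fingers and blue_a above 2 N and horizontal distance between the grasp point and blue_a_dot2 below 0.024 m and angle between blue_a_neck's own z axis and vertical below 0.15 rad) or (x of blue_b_neck in the frame of surface_top between -0.065 and 0.065 m and y of blue_b_neck in the frame of surface_top between -0.065 and 0.065 m and z of blue_b_neck in the frame of surface_top between 0.024 and 0.038 m and contact force between the fingers and blue_b above 2 N and horizontal distance between the grasp point and blue_b_dot2 below 0.024 m and angle between blue_b_neck's own z axis and vertical below 0.15 rad))), for 0.2 s.
3. the blue-banded flange, standing on the surface plate, is pressed down at its one-dot corner again (more than 2 N for 0.2 s) (((x of blue_a_neck in the frame of surface_top between -0.065 and 0.065 m and y of blue_a_neck in the frame of surface_top between -0.065 and 0.065 m and z of blue_a_neck in the frame of surface_top between 0.024 and 0.038 m and contact force between the fingers and blue_a above 2 N and horizontal distance between the grasp point and blue_a_dot1 below 0.024 m and angle between blue_a_neck's own z axis and vertical below 0.15 rad) or (x of blue_b_neck in the frame of surface_top between -0.065 and 0.065 m and y of blue_b_neck in the frame of surface_top between -0.065 and 0.065 m and z of blue_b_neck in the frame of surface_top between 0.024 and 0.038 m and contact force between the fingers and blue_b above 2 N and horizontal distance between the grasp point and blue_b_dot1 below 0.024 m and angle between blue_b_neck's own z axis and vertical below 0.15 rad))), for 0.2 s.
4. the yellow-banded flange, standing on the surface plate, is pressed down at its one-dot corner (more than 2 N for 0.2 s) (((x of yellow_a_neck in the frame of surface_top between -0.065 and 0.065 m and y of yellow_a_neck in the frame of surface_top between -0.065 and 0.065 m and z of yellow_a_neck in the frame of surface_top between 0.024 and 0.038 m and contact force between the fingers and yellow_a above 2 N and horizontal distance between the grasp point and yellow_a_dot1 below 0.024 m and angle between yellow_a_neck's own z axis and vertical below 0.15 rad) or (x of yellow_b_neck in the frame of surface_top between -0.065 and 0.065 m and y of yellow_b_neck in the frame of surface_top between -0.065 and 0.065 m and z of yellow_b_neck in the frame of surface_top between 0.024 and 0.038 m and contact force between the fingers and yellow_b above 2 N and horizontal distance between the grasp point and yellow_b_dot1 below 0.024 m and angle between yellow_b_neck's own z axis and vertical below 0.15 rad))), for 0.2 s.
5. the yellow-banded flange, standing on the surface plate, is pressed down at its two-dot corner (more than 2 N for 0.2 s) (((x of yellow_a_neck in the frame of surface_top between -0.065 and 0.065 m and y of yellow_a_neck in the frame of surface_top between -0.065 and 0.065 m and z of yellow_a_neck in the frame of surface_top between 0.024 and 0.038 m and contact force between the fingers and yellow_a above 2 N and horizontal distance between the grasp point and yellow_a_dot2 below 0.024 m and angle between yellow_a_neck's own z axis and vertical below 0.15 rad) or (x of yellow_b_neck in the frame of surface_top between -0.065 and 0.065 m and y of yellow_b_neck in the frame of surface_top between -0.065 and 0.065 m and z of yellow_b_neck in the frame of surface_top between 0.024 and 0.038 m and contact force between the fingers and yellow_b above 2 N and horizontal distance between the grasp point and yellow_b_dot2 below 0.024 m and angle between yellow_b_neck's own z axis and vertical below 0.15 rad))), for 0.2 s.
6. the yellow-banded flange, standing on the surface plate, is pressed down at its one-dot corner again (more than 2 N for 0.2 s) (((x of yellow_a_neck in the frame of surface_top between -0.065 and 0.065 m and y of yellow_a_neck in the frame of surface_top between -0.065 and 0.065 m and z of yellow_a_neck in the frame of surface_top between 0.024 and 0.038 m and contact force between the fingers and yellow_a above 2 N and horizontal distance between the grasp point and yellow_a_dot1 below 0.024 m and angle between yellow_a_neck's own z axis and vertical below 0.15 rad) or (x of yellow_b_neck in the frame of surface_top between -0.065 and 0.065 m and y of yellow_b_neck in the frame of surface_top between -0.065 and 0.065 m and z of yellow_b_neck in the frame of surface_top between 0.024 and 0.038 m and contact force between the fingers and yellow_b above 2 N and horizontal distance between the grasp point and yellow_b_dot1 below 0.024 m and angle between yellow_b_neck's own z axis and vertical below 0.15 rad))), for 0.2 s.
7. the green-banded flange, standing on the surface plate, is pressed down at its one-dot corner (more than 2 N for 0.2 s) (((x of green_a_neck in the frame of surface_top between -0.065 and 0.065 m and y of green_a_neck in the frame of surface_top between -0.065 and 0.065 m and z of green_a_neck in the frame of surface_top between 0.024 and 0.038 m and contact force between the fingers and green_a above 2 N and horizontal distance between the grasp point and green_a_dot1 below 0.024 m and angle between green_a_neck's own z axis and vertical below 0.15 rad) or (x of green_b_neck in the frame of surface_top between -0.065 and 0.065 m and y of green_b_neck in the frame of surface_top between -0.065 and 0.065 m and z of green_b_neck in the frame of surface_top between 0.024 and 0.038 m and contact force between the fingers and green_b above 2 N and horizontal distance between the grasp point and green_b_dot1 below 0.024 m and angle between green_b_neck's own z axis and vertical below 0.15 rad))), for 0.2 s.
8. the green-banded flange, standing on the surface plate, is pressed down at its two-dot corner (more than 2 N for 0.2 s) (((x of green_a_neck in the frame of surface_top between -0.065 and 0.065 m and y of green_a_neck in the frame of surface_top between -0.065 and 0.065 m and z of green_a_neck in the frame of surface_top between 0.024 and 0.038 m and contact force between the fingers and green_a above 2 N and horizontal distance between the grasp point and green_a_dot2 below 0.024 m and angle between green_a_neck's own z axis and vertical below 0.15 rad) or (x of green_b_neck in the frame of surface_top between -0.065 and 0.065 m and y of green_b_neck in the frame of surface_top between -0.065 and 0.065 m and z of green_b_neck in the frame of surface_top between 0.024 and 0.038 m and contact force between the fingers and green_b above 2 N and horizontal distance between the grasp point and green_b_dot2 below 0.024 m and angle between green_b_neck's own z axis and vertical below 0.15 rad))), for 0.2 s.
9. the green-banded flange, standing on the surface plate, is pressed down at its one-dot corner again (more than 2 N for 0.2 s) (((x of green_a_neck in the frame of surface_top between -0.065 and 0.065 m and y of green_a_neck in the frame of surface_top between -0.065 and 0.065 m and z of green_a_neck in the frame of surface_top between 0.024 and 0.038 m and contact force between the fingers and green_a above 2 N and horizontal distance between the grasp point and green_a_dot1 below 0.024 m and angle between green_a_neck's own z axis and vertical below 0.15 rad) or (x of green_b_neck in the frame of surface_top between -0.065 and 0.065 m and y of green_b_neck in the frame of surface_top between -0.065 and 0.065 m and z of green_b_neck in the frame of surface_top between 0.024 and 0.038 m and contact force between the fingers and green_b above 2 N and horizontal distance between the grasp point and green_b_dot1 below 0.024 m and angle between green_b_neck's own z axis and vertical below 0.15 rad))), for 0.2 s.
At the end, for the whole second after the job is handed in: Every sound flange stands in the green tray and every twisted one in the red tray: neck axis inside the tray, feet on its floor (neck point 29 to 41 mm above the tray's underside), within 0.12 rad of upright, at rest (((z of blue_a_dot1 in the frame of blue_a_neck below -0.03 m and x of blue_a_neck in the frame of green_tray between -0.043 and 0.043 m and y of blue_a_neck in the frame of green_tray between -0.122 and 0.122 m and z of blue_a_neck in the frame of green_tray between 0.029 and 0.041 m) or (z of blue_a_dot1 in the frame of blue_a_neck above -0.03 m and x of blue_a_neck in the frame of red_tray between -0.043 and 0.043 m and y of blue_a_neck in the frame of red_tray between -0.122 and 0.122 m and z of blue_a_neck in the frame of red_tray between 0.029 and 0.041 m)) and angle between each of blue_a_neck, blue_b_neck, yellow_a_neck, yellow_b_neck, green_a_neck, green_b_neck's own z axis and vertical below 0.12 rad and linear speed of each of blue_a, blue_b, yellow_a, yellow_b, green_a, green_b below 0.03 m/s and ((z of blue_b_dot1 in the frame of blue_b_neck below -0.03 m and x of blue_b_neck in the frame of green_tray between -0.043 and 0.043 m and y of blue_b_neck in the frame of green_tray between -0.122 and 0.122 m and z of blue_b_neck in the frame of green_tray between 0.029 and 0.041 m) or (z of blue_b_dot1 in the frame of blue_b_neck above -0.03 m and x of blue_b_neck in the frame of red_tray between -0.043 and 0.043 m and y of blue_b_neck in the frame of red_tray between -0.122 and 0.122 m and z of blue_b_neck in the frame of red_tray between 0.029 and 0.041 m)) and ((z of yellow_a_dot1 in the frame of yellow_a_neck below -0.03 m and x of yellow_a_neck in the frame of green_tray between -0.043 and 0.043 m and y of yellow_a_neck in the frame of green_tray between -0.122 and 0.122 m and z of yellow_a_neck in the frame of green_tray between 0.029 and 0.041 m) or (z of yellow_a_dot1 in the frame of yellow_a_neck above -0.03 m and x of yellow_a_neck in the frame of red_tray between -0.043 and 0.043 m and y of yellow_a_neck in the frame of red_tray between -0.122 and 0.122 m and z of yellow_a_neck in the frame of red_tray between 0.029 and 0.041 m)) and ((z of yellow_b_dot1 in the frame of yellow_b_neck below -0.03 m and x of yellow_b_neck in the frame of green_tray between -0.043 and 0.043 m and y of yellow_b_neck in the frame of green_tray between -0.122 and 0.122 m and z of yellow_b_neck in the frame of green_tray between 0.029 and 0.041 m) or (z of yellow_b_dot1 in the frame of yellow_b_neck above -0.03 m and x of yellow_b_neck in the frame of red_tray between -0.043 and 0.043 m and y of yellow_b_neck in the frame of red_tray between -0.122 and 0.122 m and z of yellow_b_neck in the frame of red_tray between 0.029 and 0.041 m)) and ((z of green_a_dot1 in the frame of green_a_neck below -0.03 m and x of green_a_neck in the frame of green_tray between -0.043 and 0.043 m and y of green_a_neck in the frame of green_tray between -0.122 and 0.122 m and z of green_a_neck in the frame of green_tray between 0.029 and 0.041 m) or (z of green_a_dot1 in the frame of green_a_neck above -0.03 m and x of green_a_neck in the frame of red_tray between -0.043 and 0.043 m and y of green_a_neck in the frame of red_tray between -0.122 and 0.122 m and z of green_a_neck in the frame of red_tray between 0.029 and 0.041 m)) and ((z of green_b_dot1 in the frame of green_b_neck below -0.03 m and x of green_b_neck in the frame of green_tray between -0.043 and 0.043 m and y of green_b_neck in the frame of green_tray between -0.122 and 0.122 m and z of green_b_neck in the frame of green_tray between 0.029 and 0.041 m) or (z of green_b_dot1 in the frame of green_b_neck above -0.03 m and x of green_b_neck in the frame of red_tray between -0.043 and 0.043 m and y of green_b_neck in the frame of red_tray between -0.122 and 0.122 m and z of green_b_neck in the frame of red_tray between 0.029 and 0.041 m))); the robot touches nothing.
It fails at once if the flux_bottle is pushed more than 4 cm away (distance of flux_bottle from where it was at the start of the episode above 0.04 m).
It fails at once if the relay_1 is pushed more than 4 cm away (distance of relay_1 from where it was at the start of the episode above 0.04 m).
Of blue_a, blue_b only 1 to 1 are there at a start; the rules pass over those that are not, and their reading is None.
Of yellow_a, yellow_b, relay_1 only 1 to 1 are there at a start; the rules pass over those that are not, and their reading is None.
Of green_a, green_b only 1 to 1 are there at a start; the rules pass over those that are not, and their reading is None.
At some moment in a run one of blue_a, blue_b, yellow_a, yellow_b, green_a, green_b may be knocked a few centimetres aside while the robot is not near it.
Once in a run the grip may slacken for a moment while it holds something.
It also fails if it takes over 210 s, if anything falls off the work surface, if the arm or the gripper's body presses on something with over 40 N, if the wrist force passes 120 N, or if a joint passes its speed limit or range.

ROBOT

A 6-joint arm with a two-finger parallel gripper is mounted at the origin on a cart in front of the work surface, level with it; the furniture and walls round the work are solid. World frame = base frame: x ahead of the robot, y to its left, z up, the work surface at z = 0. Lengths are in mm, angles in rad, forces in N, time in s.
With the tool pointing down it reaches from about 350 to 975 mm from the base axis. Payload 17.4 kg.
Tool frame: the origin (TCP) lies midway between the tips of the shut fingers; the grasp point (between the pads) lies 19 mm behind it; z points along the fingers, y is the direction in which the jaws open and shut (so a half turn about z gives the same grasp; the last joint's range is limited). The gripper opens to 85 mm and grips with 20 to 120 N. Pads are 22 mm wide; open, the fingers measure 114 mm over their backs; the gripper's body (76 mm by 85 mm) begins 54 mm behind the grasp point. The pads swing forward as they close: fully open they stand 13 mm farther back than shut.
Start: joints at [-1.144, 0.116, 1.442, -0, 1.584, -0.038], TCP at [302.557, -603.4, 231.303] pointing down, gripper open.
Joint ranges: [-2.83, 2.83], [-0.83, 2.19], [0.07, 2.5], [-1.14, 4.28], [0.01, 3], [-2.97, 2.97]. Speed limits (rad/s): [1.89, 1.89, 2.22, 3.14, 3.14, 3.14].

INTERFACE

Orientations are given as a unit quaternion [x, y, z, w].
In Python, from cell import arm gives the robot as it stands.
- The arm moves only by the tool arm_command, never from a script. Its argument "motion" is a list of rows, each a list of 7 numbers: the gripper command: -1 is fully open, 1 is shut, values between are in proportion, then the shift along the tool's x, y, z in mm, then the turn, a rotation vector about the tool's x, y, z in rad. A call has exactly 8 rows; each row is the pose to reach, as a shift and turn from the pose commanded when the call began, along the tool's axes at that moment; what a row does not reach only later rows make up. A row lasts 1/12 s, in which the tool goes at most 41.7 mm and 7.16 degrees, less where a joint would pass 70% of its speed; a pose out of reach is approached as far as the arm can. A call with a gripper value outside its range is refused whole. The fingers move at their own pace and stop on an object; the grip force is fixed at half the most. Time passes only in rows, so rows that repeat a pose let the fingers close, or fill a call up. It gives the time, the measured TCP pose, the force and the opening at its end, in the units of the state.
- arm.observe(): the state, without advancing time (a new reading comes with each control period).
- arm.read_camera(name): name is "scene" or "top" or "wrist"; returns a dict with "image" (400x640x3 uint8, red, green, blue), "camera_matrix" (3x3 intrinsics, pixels), "rvec" (rotation vector, rad) and "tvec" (3), from world to camera coordinates, as OpenCV has them. Camera axes: x right, y down, z forward; pixel columns grow to the right and rows downward; lengths in mm; the calibration is good to about 2 mm. A picture is of the moment at which its call begins. There is no depth.
- arm.job_done(): hands the job in, once; it reports no verdict.
The state is a dict: "t": time; "joints": joint angles; "joint_vel": joint speeds; "joint_efforts": joint torques, N m; "position": TCP position; "tcp_rot": TCP orientation; "force": force on the tool from outside, world axes, zero at the start; "ft_torque": the same for the moment, N m; "gripper_width": finger opening in mm.
Only numpy, scipy, OpenCV 4.12 (cv2) and the standard library are available. Lean on these libraries where they do the work, as an engineer would, in place of code of your own. Each camera call takes 0.05 s, during which the arm holds its last target. There are 200 camera calls.

## Working session

There is one attempt and no reset: what is moved stays moved. The work goes in short steps, Python scripts to look and compute and a tool call to move; the robot and the scene stay as the last step left them, time stands still between calls to the robot, and variables do not carry over. Pictures are saved under pics/ and viewed, about 12 in all and at most 16, crops included, and the job is handed in when it is done.

Besides the shell and the picture viewer there is one more tool, called after "Request:" by a JSON object that holds its "op" and its "data". arm_command: Moves the arm, as the interface text tells. Its arguments: {"type":"object","properties":{"motion":{"type":"array"}},"required":["motion"]}

```bash
ls; mkdir -p pics
cat > h.py <<'E'
import numpy as np, cv2, sys
from cell import arm
from scipy.spatial.transform import Rotation as R
def cam(n):
    c=arm.read_camera(n); c['R']=cv2.Rodrigues(np.array(c['rvec'],float))[0]; c['t']=np.array(c['tvec'],float).ravel(); c['K']=np.array(c['camera_matrix']); return c
def ray(c,uv,z):
    d=c['R'].T@np.linalg.inv(c['K'])@np.array([uv[0],uv[1],1.]); o=-c['R'].T@c['t']
    return o+d*(z-o[2])/d[2]
def proj(c,p):
    q=c['K']@(c['R']@np.array(p,float)+c['t']); return q[:2]/q[2]
def save(c,n): cv2.imwrite('pics/'+n,c['image'][:,:,::-1])
E
python3 - <<'E'
from h import *
s=arm.observe(); print({k:np.round(v,3) for k,v in s.items()})
a=cam('top');b=cam('scene');np.savez
save(a,'top0.png');save(b,'scene0.png')
for c in(a,b): print(-c['R'].T@c['t'],c['R'].round(2).tolist(),c['K'][0,0])
E
```

```text
pics
{'t': np.float64(0.0), 'joints': array([-1.144,  0.117,  1.442,  0.   ,  1.584, -0.038]), 'joint_vel': array([ 0.002, -0.   ,  0.   ,  0.   , -0.001,  0.001]), 'joint_efforts': array([ 3.0000e-03, -7.3197e+01, -6.3249e+01,  0.0000e+00,  6.0000e-03,
        0.0000e+00]), 'position': array([ 302.472, -603.217,  230.545]), 'tcp_rot': array([ 0.973,  0.23 , -0.   , -0.001]), 'force': array([ 0.038, -0.278,  0.479]), 'ft_torque': array([ 0.025, -0.001, -0.023]), 'gripper_width': np.float64(85.406)}
[ 124.38875172   34.25265867 1700.021206  ] [[0.15, -0.99, -0.0], [-0.96, -0.15, -0.25], [0.24, 0.04, -0.97]] 489.141118340542
[-428.35048882  978.84679398  753.22829317] [[-0.69, -0.72, -0.02], [-0.32, 0.34, -0.88], [0.64, -0.61, -0.47]] 519.3740394030615
```

View pics/top0.png

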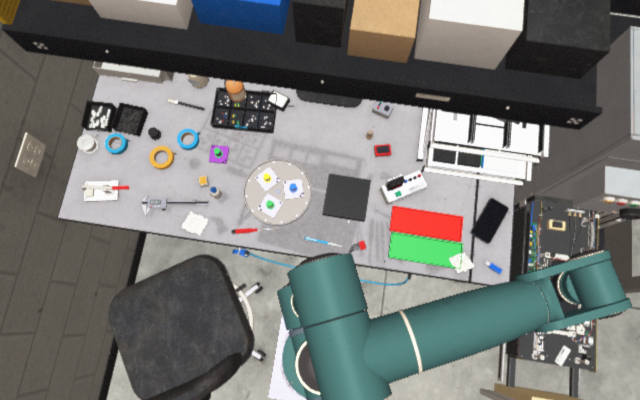

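View pics/scene0.png

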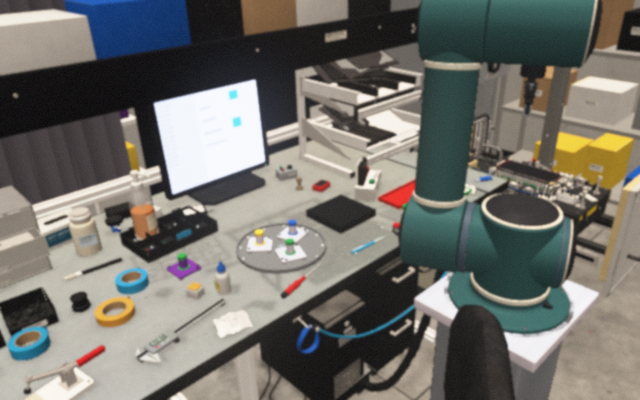

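```bash
cat >> h.py <<'E'
def mask(im,name):
    h=cv2.cvtColor(im,cv2.COLOR_RGB2HSV); H,S,V=cv2.split(h)
    rng={'blue':(100,128),'yellow':(20,34),'green':(45,80),'red':(0,8)}[name]
    return ((H>=rng[0])&(H<=rng[1])&(S>120)&(V>70)).astype(np.uint8)
def go(p,yaw=None,s=None):
    """shift (tool axes, mm) and turn about tool z to bring TCP to p, with tool down and jaw (tool y) angle yaw (world)"""
    s=s or arm.observe(); T=R.from_quat(s['tcp_rot']); M=T.as_matrix()
    d=M.T@(np.array(p,float)-s['position']); y=np.arctan2(M[1,1],M[0,1])
    if yaw is None: g=y
    else: g=y+((yaw-y+np.pi/2)%np.pi-np.pi/2)
    Y=np.array([np.cos(g),np.sin(g),0]);Z=np.array([0,0,-1.]);X=np.cross(Y,Z)
    rv=(T.inv()*R.from_matrix(np.c_[X,Y,Z])).as_rotvec()
    print('shift',d.round(1),'rot',rv.round(3),'yaw now',round(y,3),'->',round(g,3))
E
python3 - <<'E'
from h import *
c=cam('top')
for n in('red','green','blue','yellow'):
    m=mask(c['image'],n); k,l,st,ce=cv2.connectedComponentsWithStats(m)
    for i in range(1,k):
        u,v=ce[i]
        if st[i,4]>300 and n in('red','green'):
            cn=(l==i).astype(np.uint8); r=cv2.minAreaRect(np.argwhere(cn)[:,::-1].astype(np.float32))
            if min(r[1])<15: continue
            bx=np.array([ray(c,q,14)[:2] for q in cv2.boxPoints(r)]); print(n,'tray',bx.round(0).tolist(),bx.mean(0))
        elif 4<st[i,4]<300 and 230<u<315 and 155<v<230: print(n,st[i,4],ce[i].round(1),ray(c,ce[i],57).round(0))
print('tt',ray(c,(278,192.5),23)); 
g=c['image'].max(2); m=((g<60)).astype(np.uint8); m[:,:315]=0;m[:,380:]=0;m[:165]=0;m[225:]=0
r=cv2.minAreaRect(np.argwhere(m)[:,::-1].astype(np.float32)); bx=np.array([ray(c,q,30)[:2] for q in cv2.boxPoints(r)]); print('plate',bx.round(0).tolist(),bx.mean(0))
cv2.imwrite('pics/topc.png',cv2.resize(c['image'][140:270,190:480,::-1],None,fx=2.7,fy=2.7,interpolation=cv2.INTER_CUBIC))
E
```

```text
red tray [[452.0, -162.0], [543.0, -166.0], [541.0, -420.0], [451.0, -413.0]] [ 496.70861442 -290.19410119]
green 26 [269.2 203.3] [474. 260.  57.]
green tray [[360.0, -170.0], [448.0, -174.0], [446.0, -421.0], [358.0, -414.0]] [ 402.82336678 -294.64776246]
blue 35 [292.7 186.6] [545. 190.  57.]
yellow 36 [266.7 177.1] [565. 285.  57.]
tt [524.96493551 240.80417517  23.        ]
plate [[469.0, 68.0], [473.0, 68.0], [474.0, -62.0], [470.0, -62.0]] [471.59779986   3.06977908]
```

View pics/topc.png

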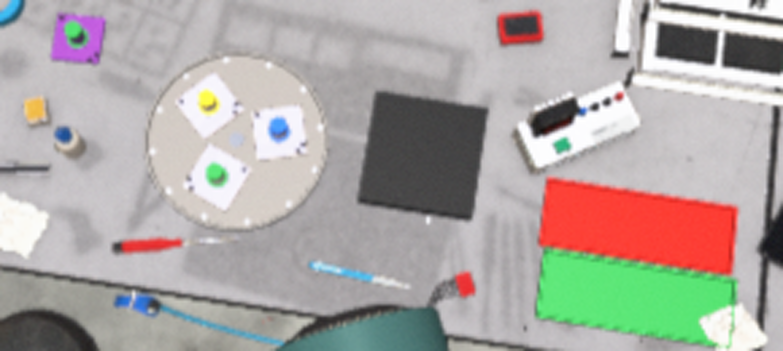

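Run:
```python
from h import *
c=cam('top')
P=np.array([ray(c,(190+u/2.7,140+v/2.7),30)[:2] for u,v in((375,92),(487,108),(472,218),(360,202))]);print(P.round(0).tolist(),P.mean(0))
go((480,150,330)); go((480,150,330),0.0)
```

```text
[[618.0, 73.0], [618.0, -76.0], [470.0, -75.0], [468.0, 70.0]] [543.42780822  -2.15695118]
shift [ 496.3 -593.9  -98.7] rot [-0.001 -0.    -0.   ] yaw now -1.106 -> -1.106
shift [ 496.3 -593.9  -98.7] rot [-1.000e-03 -0.000e+00 -1.106e+00] yaw now -1.106 -> 0.0
```

Request:
{"op": "arm_command", "data": {"motion": [[-1, 20, -24, -12, 0, 0, -0.1], [-1, 40, -48, -24, 0, 0, -0.2], [-1, 60, -72, -36, 0, 0, -0.3], [-1, 80, -96, -48, 0, 0, -0.4], [-1, 105, -126, -60, 0, 0, -0.5], [-1, 130, -156, -75, 0, 0, -0.6], [-1, 155, -186, -90, 0, 0, -0.7], [-1, 180, -216, -98, 0, 0, -0.8]]}}

```text
t: 0.87
position: [366.6, -328.0, 330.9]
tcp_rot: [0.805, 0.593, 0.0, 0.001]
force: [1.7, 0.9, 1.1]
gripper_width: 85.9
```

Run:
```python
from h import *
s=arm.observe();print(s['t'],s['position'],s['joints']);go((480,150,330),0.0)
```

```text
0.8667 [ 366.58553211 -327.98874703  330.93437783] [-7.81771049e-01 -2.94338161e-01  1.66570083e+00  3.68192812e-05
  1.76862686e+00 -4.80226927e-01]
shift [490.1 -33.7   0.5] rot [ 0.001  0.001 -0.302] yaw now -0.302 -> -0.0
```

Request:
{"op": "arm_command", "data": {"motion": [[-1, 31, -2, 0, 0, 0, -0.05], [-1, 61, -4, 0, 0, 0, -0.1], [-1, 92, -6, 0, 0, 0, -0.15], [-1, 122, -8, 0, 0, 0, -0.2], [-1, 153, -10, 0, 0, 0, -0.25], [-1, 184, -12, 0, 0, 0, -0.302], [-1, 214, -14, 0, 0, 0, -0.302], [-1, 245, -17, 0, 0, 0, -0.302]]}}

```text
t: 1.53
position: [424.2, -89.5, 329.3]
tcp_rot: [0.708, 0.706, 0.0, 0.0]
force: [1.7, -0.2, -0.2]
gripper_width: 85.3
```

Request:
{"op": "arm_command", "data": {"motion": [[-1, 34, 8, 0, 0, 0, 0], [-1, 68, 16, 0, 0, 0, 0], [-1, 102, 24, 0, 0, 0, 0], [-1, 136, 32, 0, 0, 0, 0], [-1, 170, 40, 0, 0, 0, 0], [-1, 204, 48, 0, 0, 0, 0], [-1, 239, 57, 0, 0, 0, 0], [-1, 239, 57, 0, 0, 0, 0]]}}

```text
t: 2.2
position: [482.6, 152.4, 328.4]
tcp_rot: [0.707, 0.707, -0.0, -0.001]
force: [1.1, -0.8, 0.3]
gripper_width: 85.3
```

Run:
```python
from h import *
s=arm.observe();print(s['t'],s['position'],s['joints']);go((480,150,330),0.0)
w=cam('wrist');save(w,'w1.png');print(-w['R'].T@w['t'],w['R'].round(2).tolist(),w['K'][0,0])
```

```text
2.2 [482.60391683 152.39721375 328.40796676] [ 2.54787580e-01 -2.61425173e-01  1.64348168e+00  1.20188604e-03
  1.76060500e+00  2.55307761e-01]
shift [-2.4 -2.6 -1.6] rot [-0.001 -0.001 -0.   ] yaw now -0.0 -> -0.0
[482.65774283 235.41494677 470.66888542] [[1.0, -0.0, -0.0], [0.0, -0.95, 0.33], [-0.0, -0.33, -0.95]] 317.0087202070084
```

View pics/w1.png

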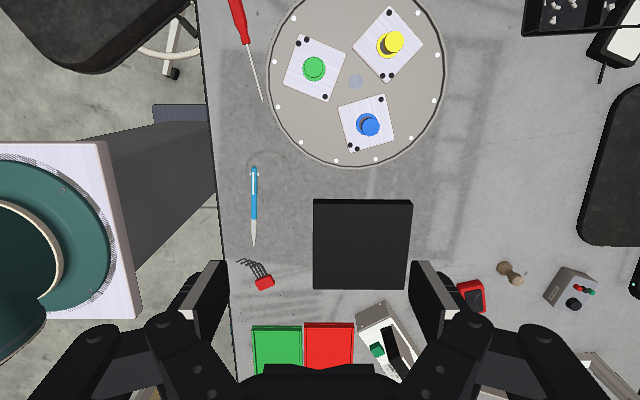

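```bash
cat >> h.py <<'E'
def flange(c,col,near,zf,verbose=True):
    """near: approx xy of axis; zf: height of feet. returns axis xy, angle of dot1, from dots on the base top"""
    im=c['image']; H,W=im.shape[:2]
    K=np.linalg.inv(c['K']); u,v=np.meshgrid(np.arange(W),np.arange(H))
    d=np.stack([u,v,np.ones_like(u)],-1)@K.T@c['R']; o=-c['R'].T@c['t']
    t=(zf+13-o[2])/d[...,2]; X=o[0]+d[...,0]*t; Y=o[1]+d[...,1]*t
    t2=(zf+49-o[2])/d[...,2]; X2=o[0]+d[...,0]*t2; Y2=o[1]+d[...,1]*t2
    m=mask(im,col)*(np.hypot(X2-near[0],Y2-near[1])<35); ys,xs=np.nonzero(m)
    cap=np.array([np.nan,np.nan])
    k,l,st,ce=cv2.connectedComponentsWithStats(m.astype(np.uint8))
    if k>1:
        i=1+st[1:,4].argmax(); cap=ray(c,ce[i],zf+45)[:2]
    A=cap if k>1 else np.array(near)
    rr=np.hypot(X-A[0],Y-A[1])
    dm=((im.max(2)<90)&(rr<48)&(rr>22)).astype(np.uint8)
    k,l,st,ce=cv2.connectedComponentsWithStats(dm)
    B=[]
    for i in range(1,k):
        if st[i,4]>=6: B.append((st[i,4],ce[i].round(1).tolist(),ray(c,ce[i],zf+13)[:2]))
    if verbose:
        print(col,'cap',cap.round(1))
        for b in B: 
            e=b[2]-A; print('  blob',b[0],b[1],b[2].round(1),'r %.1f ang %.2f'%(np.hypot(*e),np.arctan2(e[1],e[0])))
    return cap,B
E
python3 - <<'E'
from h import *
w=cam('wrist'); np.save('/tmp/w.npy',w,allow_pickle=True)
for n,p in(('blue',(545,190)),('yellow',(565,285)),('green',(474,260))): flange(w,n,p,16)
cv2.imwrite('pics/w1c.png',cv2.resize(w['image'][0:180,250:460,::-1],None,fx=3,fy=3,interpolation=cv2.INTER_CUBIC))
# plate & red/green tray via wrist
for uv,z in(((313,199),30),((412,201),30),((404,290),30),((315,289),30)): print(ray(w,uv,z)[:2].round(1))
E
```

```text
blue cap [544.6 191.8]
  blob 21 [381.0, 97.0] [564.7 222.3] r 36.5 ang 0.99
  blob 17 [350.0, 142.6] [525.4 161.8] r 35.6 ang -2.14
  blob 17 [357.0, 146.6] [535.4 156.2] r 36.7 ang -1.83
yellow cap [566.1 285.3]
  blob 24 [389.1, 9.9] [568.1 323.9] r 38.7 ang 1.52
  blob 19 [382.4, 73.2] [564.6 251.8] r 33.5 ang -1.62
  blob 20 [391.1, 73.0] [575.9 252.1] r 34.6 ang -1.28
green cap [475.9 258. ]
  blob 22 [306.4, 36.8] [466.5 294.3] r 37.5 ang 1.82
  blob 22 [298.2, 40.7] [456.1 289.9] r 37.5 ang 2.12
  blob 19 [324.8, 94.2] [490.1 225.9] r 35.1 ang -1.15
[473.5  79.1]
[619.6  76. ]
[621.3 -78.5]
[475.8 -76.7]
```

View pics/w1c.png

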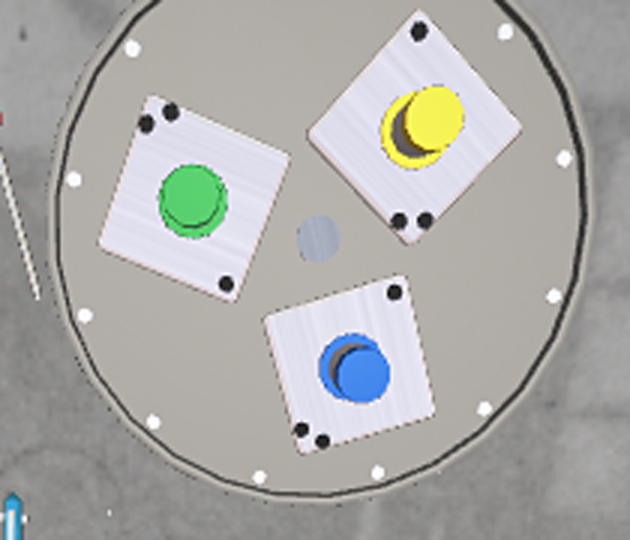

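Request:
{"op": "arm_command", "data": {"motion": [[0, 5, 8, 29, 0, 0, 0], [0, 10, 16, 58, 0, 0, 0], [0, 15, 24, 87, 0, 0, 0], [0, 20, 32, 116, 0, 0, 0], [0, 25, 40, 145, 0, 0, 0], [0, 30, 50, 174, 0, 0, 0], [0, 38, 62, 203, 0, 0, 0], [0, 38, 62, 228, 0, 0, 0]]}}

```text
t: 2.97
position: [545.3, 184.9, 99.5]
tcp_rot: [0.709, 0.705, -0.0, -0.0]
force: [1.3, 0.5, 0.3]
gripper_width: 42.7
```

Run:
```python
from h import *
go((546,190.5,33),0.0)
w=cam('wrist');save(w,'w2.png')
for n,p in(('blue',(545,190)),('yellow',(568,287)),('green',(475,259))): flange(w,n,p,16)
s=arm.observe();print(proj(w,s['position']),proj(w,(546,190.5,65)),s['gripper_width'])
```

```text
shift [ 5.6  0.7 66.5] rot [-0.     0.    -0.005] yaw now -0.005 -> -0.0
blue cap [547.3 194.7]
  blob 75 [347.3, 159.0] [564.9 222.3] r 32.8 ang 1.00
  blob 60 [292.2, 239.7] [525.4 161.6] r 39.7 ang -2.15
  blob 63 [306.0, 246.2] [535.5 156.1] r 40.4 ang -1.87
yellow cap [567.7 286. ]
  blob 92 [365.8, 114.0] [576.2 252. ] r 35.1 ang -1.32
  blob 87 [348.4, 114.7] [564.9 251.6] r 34.5 ang -1.65
green cap [478.8 260.4]
  blob 113 [188.7, 43.3] [466.8 294.2] r 36.0 ang 1.91
  blob 114 [172.7, 51.4] [456.3 289.8] r 37.0 ang 2.22
  blob 78 [237.3, 154.4] [490.2 225.9] r 36.3 ang -1.25
[314.13373544 257.3340517 ] [319.98209149 223.3529766 ] 42.83590878460697
```

View pics/w2.png

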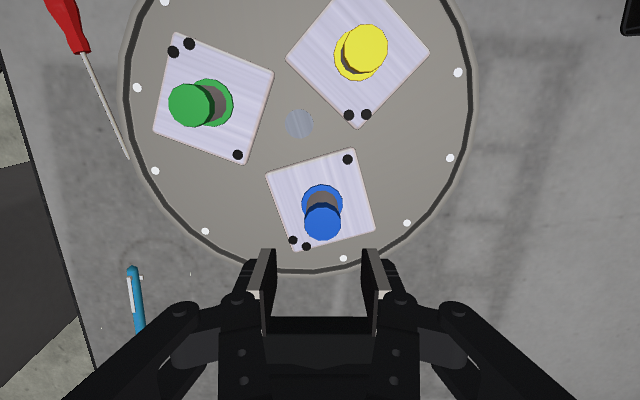

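Request:
{"op": "arm_command", "data": {"motion": [[0, 6, 1, 0, 0, 0, 0], [0, 6, 1, 20, 0, 0, 0], [0, 6, 1, 40, 0, 0, 0], [0, 6, 1, 55, 0, 0, 0], [0, 6, 1, 63, 0, 0, 0], [0, 6, 1, 65, 0, 0, 0], [0, 6, 1, 65, 0, 0, 0], [0, 6, 1, 65, 0, 0, 0]]}}

```text
t: 3.68
position: [546.1, 191.7, 38.1]
tcp_rot: [0.709, 0.706, 0.001, 0.0]
force: [-0.2, -1.0, 0.9]
gripper_width: 42.8
```

Request:
{"op": "arm_command", "data": {"motion": [[1, 0, 0, 0, 0, 0, 0], [1, 0, 0, 0, 0, 0, 0], [1, 0, 0, 0, 0, 0, 0], [1, 0, 0, 0, 0, 0, 0], [1, 0, 0, 0, 0, 0, 0], [1, 0, 0, 0, 0, 0, 0], [1, 0, 0, 0, 0, 0, 0], [1, 0, 0, 0, 0, 0, 0]]}}

```text
t: 4.35
position: [546.1, 191.8, 37.8]
tcp_rot: [0.709, 0.706, 0.001, 0.001]
force: [-1.0, -0.8, 7.2]
gripper_width: 20.2
```

Request:
{"op": "arm_command", "data": {"motion": [[1, 0, 0, -5, 0, 0, 0], [1, 0, 0, -15, 0, 0, 0], [1, 0, 0, -25, 0, 0, 0], [1, 0, 0, -40, 0, 0, 0], [1, 0, 0, -40, 0, 0, 0], [1, 0, 0, -40, 0, 0, 0], [1, 0, 0, -40, 0, 0, 0], [1, 0, 0, -40, 0, 0, 0]]}}

```text
t: 5.02
position: [545.0, 191.5, 75.6]
tcp_rot: [0.709, 0.706, -0.0, -0.0]
force: [0.2, 0.4, -2.6]
gripper_width: 20.3
```

Run:
```python
from h import *
go((543,-2,87),0.0);print(arm.observe()['position'],arm.observe()['gripper_width'])
w=cam('wrist')
for n,p in(('yellow',(568,287)),('green',(475,259))): flange(w,n,p,16)
flange(w,'blue',(546,191),56)
```

```text
shift [-193.5   -1.3  -11.4] rot [-0.001  0.    -0.004] yaw now -0.004 -> 0.0
[545.01552135 191.50960295  75.56094758] 20.31617573008024
yellow cap [569.  285.1]
  blob 109 [352.7, 131.8] [565.1 250.3] r 35.0 ang -1.68
  blob 106 [372.0, 131.8] [576.4 250.3] r 35.6 ang -1.36
green cap [474.7 261.8]
  blob 143 [177.1, 45.5] [468.7 296.8] r 35.4 ang 1.74
  blob 141 [158.9, 53.9] [458.2 292.7] r 35.0 ang 2.06
  blob 97 [228.0, 170.1] [489.6 227.5] r 37.4 ang -1.16
blue cap [544.8 191.9]
  blob 14 [348.2, 182.4] [559.5 231.1] r 41.9 ang 1.21
  blob 139 [353.2, 198.4] [562.2 222.8] r 35.5 ang 1.06
  blob 13 [257.5, 208.0] [514.3 217.9] r 40.1 ang 2.44
  blob 1848 [275.2, 293.8] [520.7 167. ] r 34.7 ang -2.34
  blob 1735 [360.4, 294.2] [567.9 166.5] r 34.3 ang -0.83
  blob 133 [397.6, 268.8] [587.3 182.7] r 43.5 ang -0.21
```

Request:
{"op": "arm_command", "data": {"motion": [[1, -15, 0, -10, 0, 0, 0], [1, -45, 0, -10, 0, 0, 0], [1, -80, 0, -10, 0, 0, 0], [1, -115, 0, -10, 0, 0, 0], [1, -150, 0, -10, 0, 0, 0], [1, -178, -1, -10, 0, 0, 0], [1, -192, -1, -10, 0, 0, 0], [1, -193, -1, -10, 0, 0, 0]]}}

```text
t: 5.73
position: [543.3, -3.8, 85.8]
tcp_rot: [0.709, 0.705, -0.0, -0.0]
force: [-0.3, -0.2, -2.4]
gripper_width: 20.4
```

Request:
{"op": "arm_command", "data": {"motion": [[1, 0, 0, 0, 0, 0, 0], [1, 0, 0, 10, 0, 0, 0], [1, 0, 0, 20, 0, 0, 0], [1, 0, 0, 25, 0, 0, 0], [1, 0, 0, 28, 0, 0, 0], [1, 0, 0, 29, 0, 0, 0], [1, 0, 0, 29, 0, 0, 0], [1, 0, 0, 29, 0, 0, 0]]}}

```text
t: 6.4
position: [543.7, -1.2, 57.5]
tcp_rot: [0.708, 0.706, 0.0, 0.0]
force: [-0.7, 0.1, -2.0]
gripper_width: 20.5
```

Run:
```python
from h import *
s=arm.observe();print(s['position'],s['gripper_width'],s['force'],s['joints']); go((543,-2,52),0)
```

```text
[543.73405048  -1.18975321  57.49122034] 20.469617863029114 [-0.67143735  0.14688702 -1.97000937] [-4.91124636e-02 -6.71074107e-02  1.91689419e+00  1.81922665e-05
  1.29158537e+00 -4.53809443e-02]
shift [-0.8 -0.7  5.5] rot [ 0.    -0.    -0.004] yaw now -0.004 -> 0.0
```

Lower in small steps to contact.

Request:
{"op": "arm_command", "data": {"motion": [[1, 0, 0, 1, 0, 0, 0], [1, 0, 0, 2, 0, 0, 0], [1, 0, 0, 3, 0, 0, 0], [1, 0, 0, 4, 0, 0, 0], [1, 0, 0, 5, 0, 0, 0], [1, 0, 0, 5.5, 0, 0, 0], [1, 0, 0, 6, 0, 0, 0], [1, 0, 0, 6, 0, 0, 0]]}}

```text
t: 7.07
position: [543.6, -1.4, 51.8]
tcp_rot: [0.709, 0.706, -0.0, -0.0]
force: [-4.5, -0.1, 4.6]
gripper_width: 20.1
```

Request:
{"op": "arm_command", "data": {"motion": [[0, 0, 0, 0, 0, 0, 0], [0, 0, 0, 0, 0, 0, 0], [0, 0, 0, 0, 0, 0, 0], [0, 0, 0, -10, 0, 0, 0], [0, 0, 0, -30, 0, 0, 0], [0, 0, 0, -60, 0, 0, 0], [0, 0, 0, -100, 0, 0, 0], [0, 0, 0, -100, 0, 0, 0]]}}

```text
t: 7.73
position: [546.0, -1.5, 159.8]
tcp_rot: [0.709, 0.706, 0.003, 0.003]
force: [0.8, -0.6, 2.9]
gripper_width: 42.5
```

Run:
```python
from h import *
s=arm.observe();print(s['position'],s['gripper_width'],s['force'])
w=cam('wrist');save(w,'w3.png');flange(w,'blue',(543,-2),30)
```

```text
[545.95264025  -1.45716608 159.77900245] 42.52113023025488 [ 0.84971315 -0.57247658  2.90767916]
blue cap [543.5   1.4]
  blob 4049 [313.9, 178.2] [543.    9.7] r 8.3 ang 1.62
  blob 50 [335.6, 155.5] [561.1  29. ] r 32.7 ang 1.00
```

View pics/w3.png

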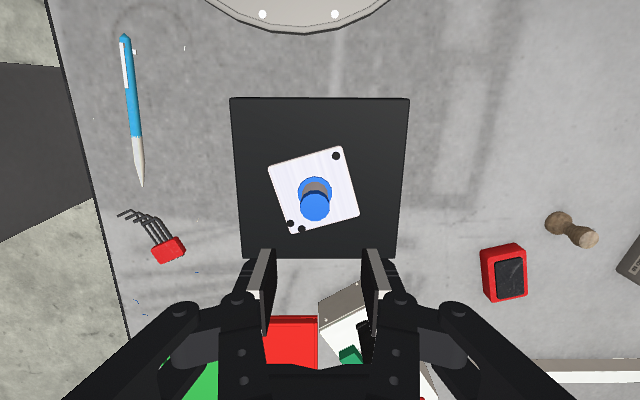

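Request:
{"op": "arm_command", "data": {"motion": [[1, 10, 5, 0, 0, 0, 0], [1, 20, 10, 0, 0, 0, 0], [1, 31, 16, 15, 0, 0, 0], [1, 31, 16, 40, 0, 0, 0], [1, 31, 16, 65, 0, 0, 0], [1, 31, 16, 90, 0, 0, 0], [1, 31, 16, 98, 0, 0, 0], [1, 31, 16, 98, 0, 0, 0]]}}

```text
t: 8.45
position: [558.4, 30.3, 50.4]
tcp_rot: [0.708, 0.706, -0.002, -0.002]
force: [-0.2, -0.3, 0.9]
gripper_width: -0.0
```

```bash
cat >> h.py <<'E'
def fl2(c,col,near,zf):
    """flange on dark/any background: white base outline at z=zf+13, dark dots inside its hull, top cap"""
    im=c['image']; H,W=im.shape[:2]; poly=[proj(c,(near[0]+60*np.cos(a),near[1]+60*np.sin(a),zf+20)) for a in np.linspace(0,6.28,24)]
    roi=np.zeros((H,W),np.uint8); cv2.fillPoly(roi,[np.int32(poly)],1)
    wh=((im.min(2)>165).astype(np.uint8))*roi
    k,l,st,ce=cv2.connectedComponentsWithStats(wh); i=1+st[1:,4].argmax()
    hull=cv2.convexHull(np.argwhere(l==i)[:,::-1].astype(np.int32)); hm=np.zeros((H,W),np.uint8); cv2.fillPoly(hm,[hull],1); hm=cv2.erode(hm,np.ones((3,3)))
    r=cv2.minAreaRect(hull); print(col,'base centre',np.array(r[0]).round(1),ray(c,r[0],zf+13)[:2].round(1),np.round(r[1],1))
    dm=((im.max(2)<90)*hm).astype(np.uint8); k,l,st,ce=cv2.connectedComponentsWithStats(dm); A=np.array(near)
    for i in range(1,k):
        p=ray(c,ce[i],zf+13)[:2]; e=p-A
        if st[i,4]>=8 and 22<np.hypot(*e)<50: print('  dot',st[i,4],ce[i].round(1),p.round(1),'r %.1f ang %.2f'%(np.hypot(*e),np.arctan2(e[1],e[0])))
    m=mask(im,col)*roi; k,l,st,ce=cv2.connectedComponentsWithStats(m); i=1+st[1:,4].argmax(); print('  band blob',st[i,4],ce[i].round(2))
E
python3 - <<'E'
from h import *
s=arm.observe();print(s['position'],s['gripper_width'],s['force']); go((560.5,29.5,45),0)
fl2(cam('wrist'),'blue',(543,-2),30)
E
```

```text
[558.42009397  30.2678271   50.425243  ] -0.0252286531286043 [-0.21753764 -0.28240724  0.86231956]
shift [-0.8  2.1  5.4] rot [-0.005 -0.    -0.003] yaw now -0.003 -> 0.0
blue base centre [282.3 275.1] [538.4  17.1] [ 47.2 118. ]
  dot 158 [318.3 257.2] [558.1  28.1] r 33.7 ang 1.11
  dot 215 [296.7 264.9] [546.4  23.4] r 25.6 ang 1.44
  dot 86 [249.1 299.7] [519.1   1.1] r 24.1 ang 3.01
  band blob 174 [275.9 294.2]
```

Request:
{"op": "arm_command", "data": {"motion": [[1, 0, 2, 2, 0, 0, 0], [1, 0, 2, 4, 0, 0, 0], [1, 0, 2, 5, 0, 0, 0], [1, 0, 2, 6, 0, 0, 0], [1, 0, 2, 7, 0, 0, 0], [1, 0, 2, 7, 0, 0, 0], [1, 0, 2, 7, 0, 0, 0], [1, 0, 2, 7, 0, 0, 0]]}}

```text
t: 9.17
position: [561.7, 29.5, 46.4]
tcp_rot: [0.709, 0.706, 0.0, 0.0]
force: [0.4, -0.3, 0.6]
gripper_width: -0.0
```

Request:
{"op": "arm_command", "data": {"motion": [[1, 0, 0, 0.5, 0, 0, 0], [1, 0, 0, 1, 0, 0, 0], [1, 0, 0, 1.5, 0, 0, 0], [1, 0, 0, 2, 0, 0, 0], [1, 0, 0, 2.5, 0, 0, 0], [1, 0, 0, 3, 0, 0, 0], [1, 0, 0, 3, 0, 0, 0], [1, 0, 0, 3, 0, 0, 0]]}}

```text
t: 9.83
position: [561.7, 29.6, 43.3]
tcp_rot: [0.709, 0.706, -0.0, -0.0]
force: [0.0, 0.1, -0.1]
gripper_width: 0.1
```

Request:
{"op": "arm_command", "data": {"motion": [[1, 0, 0, 0, 0, 0, 0], [1, 0, 0, 0.5, 0, 0, 0], [1, 0, 0, 0.5, 0, 0, 0], [1, 0, 0, 1, 0, 0, 0], [1, 0, 0, 1, 0, 0, 0], [1, 0, 0, 1, 0, 0, 0], [1, 0, 0, 1, 0, 0, 0], [1, 0, 0, 1, 0, 0, 0]]}}

```text
t: 10.5
position: [561.9, 29.6, 42.9]
tcp_rot: [0.709, 0.706, 0.0, 0.0]
force: [-2.9, -0.5, 8.6]
gripper_width: -0.1
```

Request:
{"op": "arm_command", "data": {"motion": [[1, 0, 0, 0.5, 0, 0, 0], [1, 0, 0, 0.5, 0, 0, 0], [1, 0, 0, 0.5, 0, 0, 0], [1, 0, 0, 0.5, 0, 0, 0], [1, 0, 0, 0.5, 0, 0, 0], [1, 0, 0, 0.5, 0, 0, 0], [1, 0, 0, 0.5, 0, 0, 0], [1, 0, 0, 0.5, 0, 0, 0]]}}

```text
t: 11.17
position: [561.9, 29.6, 42.9]
tcp_rot: [0.708, 0.706, 0.0, 0.0]
force: [-5.8, -0.8, 13.9]
gripper_width: -0.3
```

Request:
{"op": "arm_command", "data": {"motion": [[1, 0, 0, -15, 0, 0, 0], [1, 0, 0, -45, 0, 0, 0], [1, 0, 0, -85, 0, 0, 0], [1, 0, 0, -115, 0, 0, 0], [1, 0, 0, -118, 0, 0, 0], [1, 0, 0, -118, 0, 0, 0], [1, 0, 0, -118, 0, 0, 0], [1, 0, 0, -118, 0, 0, 0]]}}

```text
t: 11.83
position: [561.1, 29.5, 158.1]
tcp_rot: [0.709, 0.706, -0.001, -0.001]
force: [0.2, 0.1, -0.3]
gripper_width: 0.0
```

Run:
```python
from h import *
s=arm.observe();print(s['position'],s['force']); go((525.5,-33,45),0)
c=cam('wrist');save(c,'w4.png');fl2(c,'blue',(543,-2),30)
```

```text
[561.14729021  29.54231911 158.13852275] [ 0.22826288  0.14926862 -0.31562529]
shift [-62.7 -35.2 113.2] rot [-0.002  0.    -0.004] yaw now -0.004 -> -0.0
blue base centre [298.3 224.3] [542.7  -1.1] [69.2 75.1]
  dot 44 [319.  191.9] [561.2  29. ] r 35.9 ang 1.04
  dot 64 [319.2 249.4] [561.1 -26. ] r 30.1 ang -0.92
  dot 30 [276.4 254.5] [521.9 -31.1] r 36.0 ang -2.20
  dot 51 [291.4 258.6] [535.6 -35.4] r 34.3 ang -1.79
  band blob 914 [297.3  235.94]
```

Request:
{"op": "arm_command", "data": {"motion": [[1, -25, -14, 0, 0, 0, 0], [1, -50, -28, 5, 0, 0, 0], [1, -63, -35, 30, 0, 0, 0], [1, -63, -35, 60, 0, 0, 0], [1, -63, -35, 90, 0, 0, 0], [1, -63, -35, 108, 0, 0, 0], [1, -63, -35, 112, 0, 0, 0], [1, -63, -35, 112, 0, 0, 0]]}}

```text
t: 12.55
position: [525.4, -33.2, 46.0]
tcp_rot: [0.709, 0.706, -0.001, -0.001]
force: [1.8, 0.0, -0.1]
gripper_width: 0.1
```

Request:
{"op": "arm_command", "data": {"motion": [[1, 0, 0, 0.5, 0, 0, 0], [1, 0, 0, 1, 0, 0, 0], [1, 0, 0, 1.5, 0, 0, 0], [1, 0, 0, 2, 0, 0, 0], [1, 0, 0, 2.5, 0, 0, 0], [1, 0, 0, 3, 0, 0, 0], [1, 0, 0, 3, 0, 0, 0], [1, 0, 0, 3, 0, 0, 0]]}}

```text
t: 13.22
position: [526.5, -33.3, 44.8]
tcp_rot: [0.709, 0.706, -0.0, -0.0]
force: [0.4, -0.9, 0.5]
gripper_width: -0.3
```

Request:
{"op": "arm_command", "data": {"motion": [[1, 0, 0, 0.5, 0, 0, 0], [1, 0, 0, 1, 0, 0, 0], [1, 0, 0, 1, 0, 0, 0], [1, 0, 0, 1, 0, 0, 0], [1, 0, 0, 1, 0, 0, 0], [1, 0, 0, 1, 0, 0, 0], [1, 0, 0, 1, 0, 0, 0], [1, 0, 0, 1, 0, 0, 0]]}}

```text
t: 13.88
position: [526.5, -33.3, 43.8]
tcp_rot: [0.709, 0.706, 0.0, 0.0]
force: [0.2, -0.5, 0.3]
gripper_width: -0.1
```

Request:
{"op": "arm_command", "data": {"motion": [[1, 0, 0, 0.5, 0, 0, 0], [1, 0, 0, 1, 0, 0, 0], [1, 0, 0, 1.5, 0, 0, 0], [1, 0, 0, 2, 0, 0, 0], [1, 0, 0, 2, 0, 0, 0], [1, 0, 0, 2, 0, 0, 0], [1, 0, 0, 2, 0, 0, 0], [1, 0, 0, 2, 0, 0, 0]]}}

```text
t: 14.55
position: [526.6, -33.3, 42.9]
tcp_rot: [0.709, 0.706, 0.0, 0.0]
force: [-6.5, 0.2, 14.9]
gripper_width: 0.0
```

Request:
{"op": "arm_command", "data": {"motion": [[1, 0, 0, -25, 0, 0, 0], [1, 0, 0, -65, 0, 0, 0], [1, 0, 0, -75, 0, 0, 0], [1, 25, 14, -75, 0, 0, 0], [1, 50, 28, -70, 0, 0, 0], [1, 62, 35, -40, 0, 0, 0], [1, 62, 35, -10, 0, 0, 0], [1, 62, 35, -5, 0, 0, 0]]}}

```text
t: 15.22
position: [560.4, 29.6, 42.8]
tcp_rot: [0.708, 0.706, -0.001, -0.002]
force: [-4.8, 10.5, 20.7]
gripper_width: -0.1
```

Request:
{"op": "arm_command", "data": {"motion": [[1, 0, 0, 1, 0, 0, 0], [1, 0, 0, 2, 0, 0, 0], [1, 0, 0, 3, 0, 0, 0], [1, 0, 0, 4, 0, 0, 0], [1, 0, 0, 5, 0, 0, 0], [1, 0, 0, 5, 0, 0, 0], [1, 0, 0, 5, 0, 0, 0], [1, 0, 0, 5, 0, 0, 0]]}}

```text
t: 15.88
position: [562.1, 28.3, 43.0]
tcp_rot: [0.709, 0.706, 0.0, 0.001]
force: [-2.8, -1.2, 7.5]
gripper_width: 0.1
```

Request:
{"op": "arm_command", "data": {"motion": [[1, 0, 0, 0.5, 0, 0, 0], [1, 0, 0, 0.5, 0, 0, 0], [1, 0, 0, 0.5, 0, 0, 0], [1, 0, 0, 0.5, 0, 0, 0], [1, 0, 0, 0.5, 0, 0, 0], [1, 0, 0, 0.5, 0, 0, 0], [1, 0, 0, 0.5, 0, 0, 0], [1, 0, 0, 0.5, 0, 0, 0]]}}

```text
t: 16.55
position: [562.1, 28.3, 42.9]
tcp_rot: [0.709, 0.706, 0.0, 0.001]
force: [-4.6, -0.5, 12.5]
gripper_width: 0.3
```

Request:
{"op": "arm_command", "data": {"motion": [[1, 0, 0, -15, 0, 0, 0], [1, 0, 0, -45, 0, 0, 0], [0, 0, 0, -85, 0, 0, 0], [0, 0, 0, -115, 0, 0, 0], [0, 0, 0, -118, 0, 0, 0], [0, 0, 0, -118, 0, 0, 0], [0, 0, 0, -118, 0, 0, 0], [0, 0, 0, -118, 0, 0, 0]]}}

```text
t: 17.22
position: [561.2, 28.5, 157.9]
tcp_rot: [0.709, 0.706, -0.001, -0.001]
force: [0.0, 0.1, 0.0]
gripper_width: 42.5
```

Run:
```python
from h import *
s=arm.observe();print(s['position'],s['force']); go((543,-2,52),0)
c=cam('wrist');save(c,'w5.png');fl2(c,'blue',(543,-2),30)
```

```text
[561.1730559   28.47561718 157.91818704] [0.00314152 0.10493119 0.00728315]
shift [-30.5 -17.9 106. ] rot [-0.002  0.    -0.004] yaw now -0.004 -> -0.0
blue base centre [298.3 223.3] [542.8  -1.1] [69.4 75.1]
  dot 44 [319.  190.6] [561.2  29.1] r 36.0 ang 1.04
  dot 37 [275.7 252.8] [521.4 -30.3] r 35.6 ang -2.22
  dot 31 [286.6 258.4] [531.2 -36.2] r 36.1 ang -1.90
  band blob 959 [297.6  235.52]
```

Request:
{"op": "arm_command", "data": {"motion": [[0, -15, -9, 0, 0, 0, 0], [0, -30, -18, 5, 0, 0, 0], [0, -30, -18, 30, 0, 0, 0], [0, -30, -18, 60, 0, 0, 0], [0, -30, -18, 90, 0, 0, 0], [0, -30, -18, 103, 0, 0, 0], [0, -30, -18, 105, 0, 0, 0], [0, -30, -18, 105, 0, 0, 0]]}}

```text
t: 17.93
position: [543.3, -1.3, 53.9]
tcp_rot: [0.709, 0.706, -0.001, -0.001]
force: [0.2, -1.4, 0.3]
gripper_width: 42.4
```

Request:
{"op": "arm_command", "data": {"motion": [[1, 0, 0, 0, 0, 0, 0], [1, 0, 0, 0, 0, 0, 0], [1, 0, 0, 0, 0, 0, 0], [1, 0, 0, 0, 0, 0, 0], [1, 0, 0, 0, 0, 0, 0], [1, 0, 0, 0, 0, 0, 0], [1, 0, 0, 0, 0, 0, 0], [1, 0, 0, -2, 0, 0, 0]]}}

```text
t: 18.6
position: [544.0, -1.4, 57.4]
tcp_rot: [0.709, 0.706, 0.0, 0.001]
force: [0.3, 0.0, -3.0]
gripper_width: 20.1
```

Request:
{"op": "arm_command", "data": {"motion": [[1, 0, 0, -10, 0, 0, 0.04], [1, 0, 0, -20, 0, 0, 0.08], [1, 0, 0, -35, 0, 0, 0.12], [1, 0, 0, -45, 0, 0, 0.16], [1, 0, 0, -50, 0, 0, 0.2], [1, 0, 0, -50, 0, 0, 0.24], [1, 0, 0, -50, 0, 0, 0.276], [1, 0, 0, -50, 0, 0, 0.276]]}}

```text
t: 19.27
position: [543.7, -1.4, 106.9]
tcp_rot: [0.799, 0.601, 0.0, 0.0]
force: [-0.3, 0.6, -2.6]
gripper_width: 19.8
```

Run:
```python
from h import *
s=arm.observe();print(s['position'],s['force'],s['gripper_width']); go((403,-215,65),-0.276)
t=cam('top')
for n in('red','green'):
    m=mask(t['image'],n); k,l,st,ce=cv2.connectedComponentsWithStats(m)
    for i in range(1,k):
        if st[i,4]>800:
            h=cv2.convexHull(np.argwhere(l==i)[:,::-1].astype(np.int32)); a=cv2.approxPolyDP(h,4,True)[:,0]
            print(n,[ray(t,q,14)[:2].round(0).tolist() for q in a.astype(float)])
```

```text
[543.67626078  -1.35000889 106.90271299] [-0.34723034  0.64411272 -2.58649971] 19.780615742947166
shift [-244.3  -75.7   41.8] rot [ 0.001 -0.    -0.006] yaw now -0.282 -> -0.276
red [[538.0, -412.0], [452.0, -412.0], [454.0, -168.0], [541.0, -168.0]]
green [[443.0, -420.0], [360.0, -399.0], [363.0, -175.0], [444.0, -176.0]]
```

Request:
{"op": "arm_command", "data": {"motion": [[1, -20, -6, 0, 0, 0, 0], [1, -55, -17, 0, 0, 0, 0], [1, -95, -30, 5, 0, 0, 0], [1, -135, -42, 10, 0, 0, 0], [1, -175, -54, 20, 0, 0, 0], [1, -210, -65, 30, 0, 0, 0], [1, -235, -73, 35, 0, 0, 0], [1, -244, -76, 35, 0, 0, 0]]}}

```text
t: 19.98
position: [400.8, -216.9, 70.3]
tcp_rot: [0.799, 0.601, -0.001, -0.0]
force: [0.6, -0.0, -1.9]
gripper_width: 20.1
```

Request:
{"op": "arm_command", "data": {"motion": [[1, 0, 0, 0, 0, 0, 0], [1, 0, 0, 0, 0, 0, 0], [1, 0, 0, 10, 0, 0, 0], [1, 0, 0, 20, 0, 0, 0], [1, 0, 0, 28, 0, 0, 0], [1, 0, 0, 32, 0, 0, 0], [1, 0, 0, 35, 0, 0, 0], [1, 0, 0, 35, 0, 0, 0]]}}

```text
t: 20.65
position: [403.0, -214.5, 35.4]
tcp_rot: [0.799, 0.602, -0.0, -0.001]
force: [-0.2, -0.3, -2.5]
gripper_width: 20.0
```

Run:
```python
from h import *
s=arm.observe();print(s['position'],s['force'],s['gripper_width']); go((403,-215,29.5),-0.28)
c=cam('wrist');save(c,'w6.png')
```

```text
[ 402.98320143 -214.45298602   35.44613818] [-0.17410592 -0.32086295 -2.47021811] 19.98466775895178
shift [-0.5  0.2  5.9] rot [-0.001 -0.     0.001] yaw now -0.279 -> -0.28
```

View pics/w6.png

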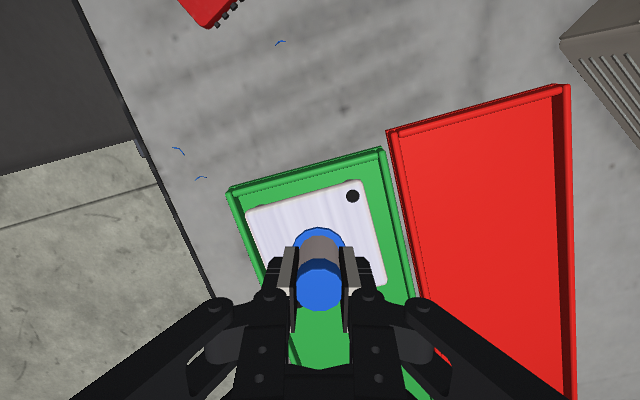

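Request:
{"op": "arm_command", "data": {"motion": [[1, 0, 0, 1, 0, 0, 0], [1, 0, 0, 2, 0, 0, 0], [1, 0, 0, 3, 0, 0, 0], [1, 0, 0, 4, 0, 0, 0], [1, 0, 0, 5, 0, 0, 0], [1, 0, 0, 6, 0, 0, 0], [1, 0, 0, 6, 0, 0, 0], [1, 0, 0, 6, 0, 0, 0]]}}

```text
t: 21.37
position: [403.1, -214.9, 30.4]
tcp_rot: [0.799, 0.601, -0.0, 0.0]
force: [0.1, 0.9, -0.9]
gripper_width: 20.3
```

Request:
{"op": "arm_command", "data": {"motion": [[0, 0, 0, 0, 0, 0, 0], [0, 0, 0, 0, 0, 0, 0], [0, 0, 0, 0, 0, 0, 0], [0, 0, 0, -10, 0, 0, 0], [0, 0, 0, -35, 0, 0, 0], [0, 0, 0, -70, 0, 0, 0], [0, 0, 0, -110, 0, 0, 0], [0, 0, 0, -120, 0, 0, 0]]}}

```text
t: 22.03
position: [404.5, -215.7, 157.3]
tcp_rot: [0.799, 0.602, 0.001, 0.003]
force: [0.4, -0.3, 0.9]
gripper_width: 42.9
```

Request:
{"op": "arm_command", "data": {"motion": [[0, 20, 5, -10, 0, 0, 0], [0, 55, 15, -30, 0, 0, -0.04], [0, 95, 25, -50, 0, 0, -0.08], [0, 135, 38, -70, 0, 0, -0.12], [0, 175, 50, -90, 0, 0, -0.16], [0, 215, 62, -110, 0, 0, -0.2], [0, 245, 70, -120, 0, 0, -0.24], [0, 260, 75, -120, 0, 0, -0.28]]}}

```text
t: 22.7
position: [548.6, 17.3, 273.9]
tcp_rot: [0.706, 0.708, 0.002, 0.001]
force: [0.5, -0.6, -0.2]
gripper_width: 43.0
```

Run:
```python
from h import *
s=arm.observe();print(s['position'],s['joints'],s['gripper_width']); go((569,200,200),0)
c=cam('wrist')
for n,p in(('yellow',(568,287)),('green',(475,259))): flange(c,n,p,16)
c=cam('top'); save(c,'t1.png'); m=mask(c['image'],'blue'); m[:,:380]=0;m[:200]=0;m[255:]=0; k,l,st,ce=cv2.connectedComponentsWithStats(m); print(st[1:,4],[ray(c,e,45).round(0) for e in ce[1:]])
```

```text
[548.60925415  17.25451117 273.87480278] [-1.52910192e-02 -1.70231821e-01  1.65384994e+00  4.88270847e-04
  1.65408158e+00 -1.86640449e-02] 42.95352630280839
shift [182.6  20.7  74. ] rot [ 0.004 -0.     0.003] yaw now 0.003 -> -0.0
yellow cap [nan nan]
green cap [nan nan]
[55  2 39  4  1  1  2] [array([ 558., -642.,   45.]), array([ 504., -652.,   45.]), array([ 401., -216.,   45.]), array([ 476., -653.,   45.]), array([ 394., -201.,   45.]), array([ 388., -205.,   45.]), array([ 456., -657.,   45.])]
```

Request:
{"op": "arm_command", "data": {"motion": [[0, 25, 3, 5, 0, 0, 0], [0, 55, 6, 15, 0, 0, 0], [0, 90, 10, 30, 0, 0, 0], [0, 125, 14, 45, 0, 0, 0], [0, 155, 18, 60, 0, 0, 0], [0, 178, 21, 74, 0, 0, 0], [0, 182, 21, 74, 0, 0, 0], [0, 182, 21, 74, 0, 0, 0]]}}

```text
t: 23.47
position: [567.6, 196.9, 195.8]
tcp_rot: [0.707, 0.708, -0.001, -0.0]
force: [-0.9, 0.2, -0.0]
gripper_width: 42.8
```

Run:
```python
from h import *
s=arm.observe();print(s['position'],s['joints'],s['gripper_width']); 
c=cam('wrist')
for n,p in(('yellow',(568,287)),('green',(475,259))): flange(c,n,p,16)
go((568.5,286.5,100),0)
```

```text
[567.56746447 196.91420511 195.7642796 ] [ 2.91526725e-01 -3.24567462e-02  1.65210545e+00 -7.49284675e-05
  1.52350250e+00  2.90279342e-01] 42.803130695763464
yellow cap [570.7 285.2]
  blob 52 [323.5, 37.0] [571.4 322.4] r 37.2 ang 1.55
  blob 39 [316.4, 121.0] [565.1 250.4] r 35.3 ang -1.73
  blob 40 [328.3, 121.1] [576.4 250.4] r 35.3 ang -1.41
green cap [479.6 262.8]
  blob 46 [209.8, 68.3] [468.7 296.9] r 35.8 ang 1.88
  blob 47 [198.6, 73.2] [458.  292.7] r 36.9 ang 2.20
  blob 37 [238.9, 144.9] [489.5 227.6] r 36.5 ang -1.30
shift [90.5  0.7 96.7] rot [-0.  0.  0.] yaw now 0.0 -> 0.0
```

Request:
{"op": "arm_command", "data": {"motion": [[0, 20, 1, 10, 0, 0, 0], [0, 45, 2, 25, 0, 0, 0], [0, 70, 3, 45, 0, 0, 0], [0, 86, 3, 65, 0, 0, 0], [0, 89, 3, 80, 0, 0, 0], [0, 89, 3, 90, 0, 0, 0], [0, 89, 3, 95, 0, 0, 0], [0, 89, 3, 95, 0, 0, 0]]}}

```text
t: 24.18
position: [571.2, 283.8, 101.0]
tcp_rot: [0.708, 0.707, -0.0, -0.0]
force: [0.1, 0.1, 1.1]
gripper_width: 42.6
```

Run:
```python
from h import *
c=cam('wrist'); flange(c,'yellow',(571,286.5),16)
go((571,286.5,38),0)
```

```text
yellow cap [571.1 290.6]
  blob 73 [319.2, 157.0] [571.5 322.4] r 31.8 ang 1.56
  blob 60 [310.8, 250.7] [565.1 250.4] r 40.7 ang -1.72
  blob 61 [326.0, 250.9] [576.6 250.2] r 40.8 ang -1.44
shift [ 2.4 -0.5 64. ] rot [ 0.    -0.    -0.001] yaw now -0.001 -> 0.0
```

Request:
{"op": "arm_command", "data": {"motion": [[0, 1, 0, 5, 0, 0, 0], [0, 1, 0, 20, 0, 0, 0], [0, 1, 0, 40, 0, 0, 0], [0, 1, 0, 55, 0, 0, 0], [0, 1, 0, 62, 0, 0, 0], [0, 1, 0, 64, 0, 0, 0], [0, 1, 0, 64, 0, 0, 0], [0, 1, 0, 64, 0, 0, 0]]}}

```text
t: 24.9
position: [571.4, 286.4, 38.0]
tcp_rot: [0.707, 0.707, 0.0, 0.0]
force: [-0.1, -0.0, 0.6]
gripper_width: 42.3
```

Request:
{"op": "arm_command", "data": {"motion": [[1, 0, 0, 0, 0, 0, 0], [1, 0, 0, 0, 0, 0, 0], [1, 0, 0, 0, 0, 0, 0], [1, 0, 0, 0, 0, 0, 0], [1, 0, 0, 0, 0, 0, 0], [1, 0, 0, 0, 0, 0, 0], [1, 0, 0, 0, 0, 0, 0], [1, 0, 0, 0, 0, 0, 0]]}}

```text
t: 25.57
position: [571.5, 286.4, 38.5]
tcp_rot: [0.707, 0.707, 0.001, 0.0]
force: [-2.1, -1.4, 5.9]
gripper_width: 20.5
```

Request:
{"op": "arm_command", "data": {"motion": [[1, 0, 0, -5, 0, 0, 0], [1, 0, 0, -15, 0, 0, 0], [1, 0, 0, -30, 0, 0, 0], [1, 0, 0, -50, 0, 0, 0], [1, 0, 0, -70, 0, 0, 0], [1, 0, 0, -90, 0, 0, 0], [1, 0, 0, -100, 0, 0, 0], [1, 0, 0, -100, 0, 0, 0]]}}

```text
t: 26.23
position: [572.1, 286.7, 141.1]
tcp_rot: [0.707, 0.707, 0.002, 0.001]
force: [0.4, -0.5, -1.8]
gripper_width: 20.1
```

Run:
```python
from h import *
s=arm.observe();print(s['position'],s['gripper_width'])
go((543,-2,85),0.0)
w=cam('wrist')
flange(w,'green',(477,261),16)
```

```text
[572.05299717 286.73281388 141.08237699] 20.05595532964742
shift [-288.8  -29.3   55.4] rot [ 0.004 -0.002  0.   ] yaw now -0.0 -> 0.0
green cap [474.8 260.3]
  blob 7 [193.4, 173.7] [469.  303.3] r 43.4 ang 1.70
  blob 53 [193.9, 181.6] [468.6 296.5] r 36.8 ang 1.74
  blob 52 [181.9, 186.4] [458.  292.4] r 36.2 ang 2.05
  blob 11 [251.1, 196.5] [515.2 283.4] r 46.5 ang 0.52
  blob 42 [226.9, 255.2] [489.6 227.4] r 36.0 ang -1.15
```

Request:
{"op": "arm_command", "data": {"motion": [[1, -25, -3, 0, 0, 0, 0], [1, -60, -6, 0, 0, 0, 0], [1, -100, -10, 0, 0, 0, 0], [1, -140, -14, 10, 0, 0, 0], [1, -180, -18, 25, 0, 0, 0], [1, -220, -22, 40, 0, 0, 0], [1, -260, -26, 52, 0, 0, 0], [1, -285, -29, 55, 0, 0, 0]]}}

```text
t: 26.95
position: [539.9, -1.4, 78.9]
tcp_rot: [0.707, 0.707, -0.002, -0.001]
force: [0.5, 0.2, -1.8]
gripper_width: 20.0
```

Request:
{"op": "arm_command", "data": {"motion": [[1, -3, 0, 0, 0, 0, 0], [1, -3, 0, 5, 0, 0, 0], [1, -3, 0, 15, 0, 0, 0], [1, -3, 0, 22, 0, 0, 0], [1, -3, 0, 26, 0, 0, 0], [1, -3, 0, 28, 0, 0, 0], [1, -3, 0, 28, 0, 0, 0], [1, -3, 0, 28, 0, 0, 0]]}}

```text
t: 27.62
position: [542.1, -1.2, 54.3]
tcp_rot: [0.707, 0.707, -0.0, -0.0]
force: [-0.8, 0.2, -1.9]
gripper_width: 19.8
```

Run:
```python
from h import *
s=arm.observe();print(s['position'],s['gripper_width'],s['force']); go((543,-2,52.5),0)
```

```text
[542.137425    -1.23961952  54.30727634] 19.789793798293157 [-0.81272255  0.20131337 -1.87791774]
shift [-0.8  0.9  1.8] rot [-0.    -0.     0.001] yaw now 0.001 -> 0.0
```

Request:
{"op": "arm_command", "data": {"motion": [[1, 0, 0, 0.5, 0, 0, 0], [1, 0, 0, 1, 0, 0, 0], [1, 0, 0, 1.5, 0, 0, 0], [1, 0, 0, 2, 0, 0, 0], [1, 0, 0, 2.2, 0, 0, 0], [1, 0, 0, 2.2, 0, 0, 0], [1, 0, 0, 2.2, 0, 0, 0], [1, 0, 0, 2.2, 0, 0, 0]]}}

```text
t: 28.28
position: [542.2, -1.7, 52.5]
tcp_rot: [0.707, 0.707, 0.0, 0.0]
force: [-3.2, 0.4, 6.3]
gripper_width: 20.2
```

Request:
{"op": "arm_command", "data": {"motion": [[0, 0, 0, 0, 0, 0, 0], [0, 0, 0, 0, 0, 0, 0], [0, 0, 0, 0, 0, 0, 0], [0, 0, 0, -10, 0, 0, 0], [0, 0, 0, -30, 0, 0, 0], [0, 0, 0, -60, 0, 0, 0], [1, 0, 0, -100, 0, 0, 0], [1, 0, 0, -105, 0, 0, 0]]}}

```text
t: 28.95
position: [544.0, -1.8, 164.7]
tcp_rot: [0.707, 0.707, 0.003, 0.003]
force: [0.8, -0.2, 2.0]
gripper_width: 19.0
```

Run:
```python
from h import *
s=arm.observe();print(s['position'],s['gripper_width'],s['force'])
w=cam('wrist');save(w,'w7.png');fl2(w,'yellow',(543,-2),30); go((543,35,46),0)
```

```text
[543.96891058  -1.78778309 164.70594494] 19.00577497167069 [ 0.78596528 -0.15591194  2.04920835]
yellow base centre [315.2 188.2] [541.9  -1.2] [74.2 73.5]
  dot 47 [315.5 147.8] [542.3  34.2] r 36.2 ang 1.59
  dot 32 [309.2 226.3] [536.4 -37.4] r 36.0 ang -1.76
  dot 30 [320.7 226.4] [546.8 -37.6] r 35.8 ang -1.46
  band blob 976 [315.18 196.61]
shift [ 36.9  -1.6 117. ] rot [ 0.007  0.    -0.   ] yaw now -0.0 -> -0.0
```

Request:
{"op": "arm_command", "data": {"motion": [[1, 15, 0, 0, 0, 0, 0], [1, 30, 0, 10, 0, 0, 0], [1, 37, 0, 35, 0, 0, 0], [1, 37, 0, 65, 0, 0, 0], [1, 37, 0, 92, 0, 0, 0], [1, 37, 0, 106, 0, 0, 0], [1, 37, 0, 110, 0, 0, 0], [1, 37, 0, 110, 0, 0, 0]]}}

```text
t: 29.67
position: [541.6, 35.3, 46.4]
tcp_rot: [0.707, 0.707, -0.001, -0.001]
force: [-0.0, -0.7, 0.3]
gripper_width: -0.5
```

Request:
{"op": "arm_command", "data": {"motion": [[1, 0, 0, 0, 0, 0, 0], [1, 0, 0, 0.5, 0, 0, 0], [1, 0, 0, 1, 0, 0, 0], [1, 0, 0, 1.5, 0, 0, 0], [1, 0, 0, 2, 0, 0, 0], [1, 0, 0, 2, 0, 0, 0], [1, 0, 0, 2, 0, 0, 0], [1, 0, 0, 2, 0, 0, 0]]}}

```text
t: 30.33
position: [542.1, 35.3, 45.2]
tcp_rot: [0.707, 0.707, 0.0, 0.0]
force: [-0.6, -0.6, -0.4]
gripper_width: -0.0
```

Request:
{"op": "arm_command", "data": {"motion": [[1, 0, 0, 0.5, 0, 0, 0], [1, 0, 0, 1, 0, 0, 0], [1, 0, 0, 1.5, 0, 0, 0], [1, 0, 0, 2, 0, 0, 0], [1, 0, 0, 2.5, 0, 0, 0], [1, 0, 0, 2.5, 0, 0, 0], [1, 0, 0, 2.5, 0, 0, 0], [1, 0, 0, 2.5, 0, 0, 0]]}}

```text
t: 31.0
position: [542.1, 35.3, 43.0]
tcp_rot: [0.707, 0.707, 0.0, 0.0]
force: [-3.5, -0.3, 4.9]
gripper_width: -0.2
```

Request:
{"op": "arm_command", "data": {"motion": [[1, 0, 0, 0.5, 0, 0, 0], [1, 0, 0, 1, 0, 0, 0], [1, 0, 0, 1, 0, 0, 0], [1, 0, 0, 1, 0, 0, 0], [1, 0, 0, 1, 0, 0, 0], [1, 0, 0, 1, 0, 0, 0], [1, 0, 0, 1, 0, 0, 0], [1, 0, 0, 1, 0, 0, 0]]}}

```text
t: 31.67
position: [542.2, 35.3, 42.9]
tcp_rot: [0.707, 0.707, 0.0, 0.0]
force: [-8.8, 0.2, 16.4]
gripper_width: 0.4
```

Request:
{"op": "arm_command", "data": {"motion": [[1, 0, 0, -25, 0, 0, 0], [1, 0, 0, -60, 0, 0, 0], [1, 0, 0, -70, 0, 0, 0], [1, -30, 0, -72, 0, 0, 0], [1, -60, 0, -70, 0, 0, 0], [1, -73, 0, -45, 0, 0, 0], [1, -73, 0, -18, 0, 0, 0], [1, -73, 0, -8, 0, 0, 0]]}}

```text
t: 32.33
position: [540.6, -38.3, 46.3]
tcp_rot: [0.708, 0.707, -0.001, -0.001]
force: [-0.2, 0.1, -0.9]
gripper_width: 0.2
```

Request:
{"op": "arm_command", "data": {"motion": [[1, 0, 0, 1, 0, 0, 0], [1, 0, 0, 2, 0, 0, 0], [1, 0, 0, 3, 0, 0, 0], [1, 0, 0, 4, 0, 0, 0], [1, 0, 0, 4.5, 0, 0, 0], [1, 0, 0, 4.5, 0, 0, 0], [1, 0, 0, 4.5, 0, 0, 0], [1, 0, 0, 4.5, 0, 0, 0]]}}

```text
t: 33.0
position: [542.2, -37.7, 45.4]
tcp_rot: [0.707, 0.707, 0.0, 0.0]
force: [0.8, -0.6, -0.6]
gripper_width: 0.1
```

Request:
{"op": "arm_command", "data": {"motion": [[1, 0, 0, 0.5, 0, 0, 0], [1, 0, 0, 1, 0, 0, 0], [1, 0, 0, 1.5, 0, 0, 0], [1, 0, 0, 2, 0, 0, 0], [1, 0, 0, 2.5, 0, 0, 0], [1, 0, 0, 2.5, 0, 0, 0], [1, 0, 0, 2.5, 0, 0, 0], [1, 0, 0, 2.5, 0, 0, 0]]}}

```text
t: 33.67
position: [542.1, -37.7, 43.0]
tcp_rot: [0.707, 0.707, 0.0, -0.0]
force: [-3.0, 0.2, 6.1]
gripper_width: -0.5
```

Request:
{"op": "arm_command", "data": {"motion": [[1, 0, 0, 0.5, 0, 0, 0], [1, 0, 0, 0.7, 0, 0, 0], [1, 0, 0, 0.7, 0, 0, 0], [1, 0, 0, 0.7, 0, 0, 0], [1, 0, 0, 0.7, 0, 0, 0], [1, 0, 0, 0.7, 0, 0, 0], [1, 0, 0, 0.7, 0, 0, 0], [1, 0, 0, 0.7, 0, 0, 0]]}}

```text
t: 34.33
position: [542.2, -37.7, 42.9]
tcp_rot: [0.707, 0.707, 0.0, 0.0]
force: [-6.8, 0.4, 12.9]
gripper_width: -0.0
```

Request:
{"op": "arm_command", "data": {"motion": [[1, 0, 0, -25, 0, 0, 0], [1, 0, 0, -60, 0, 0, 0], [1, 0, 0, -70, 0, 0, 0], [1, 30, 0, -72, 0, 0, 0], [1, 60, 0, -70, 0, 0, 0], [1, 73, 0, -45, 0, 0, 0], [1, 73, 0, -18, 0, 0, 0], [1, 73, 0, -8, 0, 0, 0]]}}

```text
t: 35.0
position: [540.6, 36.0, 46.6]
tcp_rot: [0.707, 0.708, -0.001, -0.001]
force: [-1.3, -0.7, -0.9]
gripper_width: -0.0
```

Request:
{"op": "arm_command", "data": {"motion": [[1, 0, 0, 1, 0, 0, 0], [1, 0, 0, 2, 0, 0, 0], [1, 0, 0, 3, 0, 0, 0], [1, 0, 0, 4, 0, 0, 0], [1, 0, 0, 4.5, 0, 0, 0], [1, 0, 0, 4.5, 0, 0, 0], [1, 0, 0, 4.5, 0, 0, 0], [1, 0, 0, 4.5, 0, 0, 0]]}}

```text
t: 35.67
position: [542.2, 35.2, 45.7]
tcp_rot: [0.707, 0.707, 0.0, 0.0]
force: [0.0, 0.1, -0.0]
gripper_width: 0.1
```

Request:
{"op": "arm_command", "data": {"motion": [[1, 0, 0, 0.5, 0, 0, 0], [1, 0, 0, 1, 0, 0, 0], [1, 0, 0, 1.5, 0, 0, 0], [1, 0, 0, 2, 0, 0, 0], [1, 0, 0, 2.5, 0, 0, 0], [1, 0, 0, 3, 0, 0, 0], [1, 0, 0, 3, 0, 0, 0], [1, 0, 0, 3, 0, 0, 0]]}}

```text
t: 36.33
position: [542.1, 35.3, 43.0]
tcp_rot: [0.707, 0.707, 0.0, -0.0]
force: [-4.4, 0.2, 7.7]
gripper_width: -0.1
```

Press a little more, then rise, open, and look.

Request:
{"op": "arm_command", "data": {"motion": [[1, 0, 0, 0.5, 0, 0, 0], [1, 0, 0, 0.5, 0, 0, 0], [1, 0, 0, 0.5, 0, 0, 0], [1, 0, 0, 0.5, 0, 0, 0], [1, 0, 0, 0.5, 0, 0, 0], [1, 0, 0, 0.5, 0, 0, 0], [1, 0, 0, 0.5, 0, 0, 0], [1, 0, 0, 0.5, 0, 0, 0]]}}

```text
t: 37.0
position: [542.2, 35.3, 42.9]
tcp_rot: [0.707, 0.707, 0.0, 0.0]
force: [-7.3, 0.3, 11.6]
gripper_width: 0.1
```

Request:
{"op": "arm_command", "data": {"motion": [[1, 0, 0, -15, 0, 0, 0], [1, 0, 0, -45, 0, 0, 0], [0, 0, 0, -85, 0, 0, 0], [0, 0, 0, -115, 0, 0, 0], [0, 0, 0, -118, 0, 0, 0], [0, 0, 0, -118, 0, 0, 0], [0, 0, 0, -118, 0, 0, 0], [0, 0, 0, -118, 0, 0, 0]]}}

```text
t: 37.67
position: [541.5, 35.3, 158.3]
tcp_rot: [0.707, 0.707, -0.001, -0.001]
force: [0.2, 0.4, -0.3]
gripper_width: 42.3
```

Run:
```python
from h import *
s=arm.observe();print(s['position'],s['force']); go((542,-1.5,54),0)
c=cam('wrist');fl2(c,'yellow',(542,-1.5),30)
```

```text
[541.51286347  35.26015968 158.3202455 ] [ 0.20268086  0.37784505 -0.27063435]
shift [-36.8   0.7 104.3] rot [-0.002  0.    -0.   ] yaw now -0.0 -> 0.0
yellow base centre [319.5 230. ] [542.  -1.] [72.8 71.4]
  dot 42 [319.9 192.4] [542.3  34.3] r 35.8 ang 1.56
  band blob 946 [319.49 242.12]
```

Request:
{"op": "arm_command", "data": {"motion": [[0, -18, 0, 0, 0, 0, 0], [0, -37, 0, 5, 0, 0, 0], [0, -37, 0, 30, 0, 0, 0], [0, -37, 0, 60, 0, 0, 0], [0, -37, 0, 90, 0, 0, 0], [0, -37, 0, 104, 0, 0, 0], [0, -37, 0, 107, 0, 0, 0], [0, -37, 0, 107, 0, 0, 0]]}}

```text
t: 38.38
position: [541.2, -1.7, 51.4]
tcp_rot: [0.707, 0.707, -0.001, -0.001]
force: [0.1, 0.5, 0.9]
gripper_width: 42.8
```

Request:
{"op": "arm_command", "data": {"motion": [[1, 0, 0, 0, 0, 0, 0], [1, 0, 0, 0, 0, 0, 0], [1, 0, 0, 0, 0, 0, 0], [1, 0, 0, 0, 0, 0, 0], [1, 0, 0, 0, 0, 0, 0], [1, 0, 0, 0, 0, 0, 0], [1, 0, 0, 0, 0, 0, 0], [1, 0, 0, 0, 0, 0, 0]]}}

```text
t: 39.05
position: [542.8, -1.7, 54.4]
tcp_rot: [0.707, 0.707, 0.001, 0.001]
force: [-0.3, 0.5, 6.8]
gripper_width: 20.4
```

Request:
{"op": "arm_command", "data": {"motion": [[1, 0, 0, -10, 0, 0, 0.1], [1, 0, 0, -20, 0, 0, 0.2], [1, 0, 0, -35, 0, 0, 0.3], [1, 0, 0, -50, 0, 0, 0.4], [1, 0, 0, -60, 0, 0, 0.5], [1, 0, 0, -60, 0, 0, 0.6], [1, 0, 0, -60, 0, 0, 0.7], [1, 0, 0, -60, 0, 0, 0.776]]}}

```text
t: 39.72
position: [542.1, -1.7, 113.4]
tcp_rot: [0.923, 0.385, 0.0, 0.0]
force: [1.2, -0.4, -2.8]
gripper_width: 20.1
```

Run:
```python
from h import *
s=arm.observe();print(s['position'],s['force'],s['gripper_width']); go((403,-293,90),-0.776)
```

```text
[542.09964582  -1.7135189  113.43193142] [ 1.16110539 -0.3907291  -2.75008186] 20.116765467512508
shift [-304.8  106.4   23.4] rot [ 0.001 -0.    -0.005] yaw now -0.781 -> -0.776
```

Request:
{"op": "arm_command", "data": {"motion": [[1, -20, 7, 0, 0, 0, 0], [1, -55, 19, 0, 0, 0, 0], [1, -93, 33, 0, 0, 0, 0], [1, -131, 46, 0, 0, 0, 0], [1, -169, 59, 0, 0, 0, 0], [1, -207, 72, 0, 0, 0, 0], [1, -245, 86, 0, 0, 0, 0], [1, -280, 98, 0, 0, 0, 0]]}}

```text
t: 40.38
position: [414.6, -272.0, 113.5]
tcp_rot: [0.922, 0.387, 0.0, 0.0]
force: [1.3, -0.2, -2.7]
gripper_width: 20.3
```

Request:
{"op": "arm_command", "data": {"motion": [[1, -20, 7, 0, 0, 0, 0], [1, -25, 8, 0, 0, 0, 0], [1, -25, 8, 10, 0, 0, 0], [1, -25, 8, 30, 0, 0, 0], [1, -25, 8, 50, 0, 0, 0], [1, -25, 8, 65, 0, 0, 0], [1, -25, 8, 72, 0, 0, 0], [1, -25, 8, 75, 0, 0, 0]]}}

```text
t: 41.05
position: [404.0, -292.3, 36.4]
tcp_rot: [0.922, 0.388, -0.0, -0.001]
force: [1.1, 0.6, -1.6]
gripper_width: 19.9
```

Run:
```python
from h import *
s=arm.observe();print(s['position'],s['force'],s['gripper_width']); go((403,-293,28.5),-0.78)
c=cam('wrist');save(c,'w8.png')
```

```text
[ 404.01627392 -292.33128518   36.35621597] [ 1.06716555  0.58677062 -1.64458855] 19.895741233511714
shift [-1.2 -0.2  7.9] rot [-0.002  0.     0.005] yaw now -0.775 -> -0.78
```

View pics/w8.png

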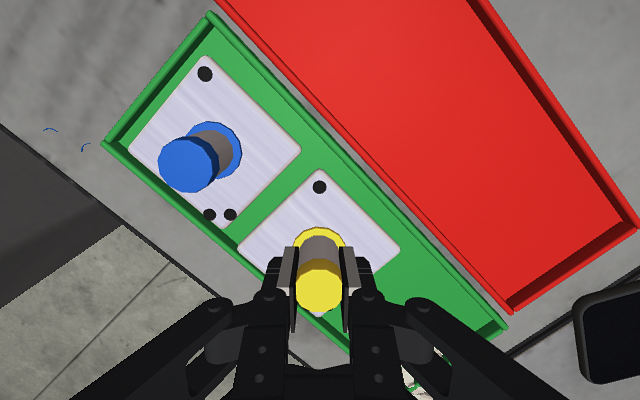

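Request:
{"op": "arm_command", "data": {"motion": [[1, -0.5, 0, 1.5, 0, 0, 0], [1, -0.5, 0, 3, 0, 0, 0], [1, -0.5, 0, 4.5, 0, 0, 0], [1, -0.5, 0, 6, 0, 0, 0], [1, -0.5, 0, 7, 0, 0, 0], [1, -0.5, 0, 8, 0, 0, 0], [1, -0.5, 0, 8, 0, 0, 0], [1, -0.5, 0, 8, 0, 0, 0]]}}

```text
t: 41.77
position: [403.7, -294.0, 29.9]
tcp_rot: [0.922, 0.387, -0.0, 0.0]
force: [0.7, -0.1, -2.6]
gripper_width: 20.0
```

Request:
{"op": "arm_command", "data": {"motion": [[0, 0, 0, 0, 0, 0, 0], [0, 0, 0, 0, 0, 0, 0], [0, 0, 0, 0, 0, 0, 0], [0, 0, 0, -10, 0, 0, 0], [0, 0, 0, -35, 0, 0, 0], [0, 0, 0, -70, 0, 0, 0], [0, 0, 0, -110, 0, 0, 0], [0, 0, 0, -120, 0, 0, 0]]}}

```text
t: 42.43
position: [405.0, -295.0, 157.0]
tcp_rot: [0.922, 0.387, 0.002, 0.003]
force: [0.5, -0.6, 1.7]
gripper_width: 42.7
```

Request:
{"op": "arm_command", "data": {"motion": [[0, 20, -7, -10, 0, 0, 0], [0, 55, -19, -20, 0, 0, -0.1], [0, 92, -32, -30, 0, 0, -0.2], [0, 130, -45, -40, 0, 0, -0.3], [0, 168, -58, -45, 0, 0, -0.4], [0, 206, -72, -50, 0, 0, -0.5], [0, 244, -85, -50, 0, 0, -0.6], [0, 280, -98, -50, 0, 0, -0.7]]}}

```text
t: 43.1
position: [530.6, -23.3, 201.4]
tcp_rot: [0.732, 0.682, 0.001, 0.001]
force: [1.6, -0.6, -0.3]
gripper_width: 42.5
```

Run:
```python
from h import *
s=arm.observe();print(s['position'],s['joints'],s['gripper_width']); go((477,170,195),0)
c=cam('top'); save(c,'t2.png'); m=mask(c['image'],'yellow'); m[:,:380]=0;m[:200]=0;m[265:]=0; k,l,st,ce=cv2.connectedComponentsWithStats(m); print(st[1:,4],[ray(c,e,45).round(0) for e in ce[1:]])
```

```text
[530.58102328 -23.33201421 201.39411665] [-9.19844825e-02 -1.92661651e-01  1.78978586e+00  1.05299107e-05
  1.54254030e+00 -2.12269625e-02] 42.5240114600095
shift [189.1 -67.1   6.3] rot [ 0.002  0.    -0.071] yaw now -0.071 -> 0.0
[ 5  4  2  1 41] [array([ 615., -671.,   45.]), array([ 516., -639.,   45.]), array([ 479., -641.,   45.]), array([ 469., -643.,   45.]), array([ 400., -292.,   45.])]
```

Request:
{"op": "arm_command", "data": {"motion": [[0, 25, -9, 0, 0, 0, -0.02], [0, 55, -20, 1, 0, 0, -0.04], [0, 90, -32, 2, 0, 0, -0.07], [0, 125, -44, 3, 0, 0, -0.07], [0, 155, -55, 4, 0, 0, -0.07], [0, 180, -64, 5, 0, 0, -0.07], [0, 189, -67, 6, 0, 0, -0.07], [0, 189, -67, 6, 0, 0, -0.07]]}}

```text
t: 43.82
position: [476.9, 169.6, 194.4]
tcp_rot: [0.708, 0.706, 0.0, 0.0]
force: [-0.3, -0.7, -0.2]
gripper_width: 42.8
```

Run:
```python
from h import *
s=arm.observe();print(s['position'],s['joints'],s['gripper_width']); 
c=cam('wrist')
flange(c,'green',(476,261),16)
go((476.5,261,100),0)
```

```text
[476.92746491 169.59540231 194.42546108] [ 2.91135944e-01 -2.46802637e-01  1.84642579e+00  2.10789179e-04
  1.54145467e+00  2.94672359e-01] 42.76324898099472
green cap [476.2 261. ]
  blob 52 [308.6, 35.1] [468.6 296.6] r 36.5 ang 1.78
  blob 49 [296.4, 40.5] [457.9 292.4] r 36.4 ang 2.10
  blob 38 [331.8, 116.7] [489.5 227.4] r 36.1 ang -1.19
shift [92.6 -1.3 94.4] rot [ 0.     0.    -0.004] yaw now -0.004 -> 0.0
```

Request:
{"op": "arm_command", "data": {"motion": [[0, 20, 0, 10, 0, 0, 0], [0, 45, 0, 25, 0, 0, 0], [0, 70, 0, 45, 0, 0, 0], [0, 88, 0, 65, 0, 0, 0], [0, 91, 0, 80, 0, 0, 0], [0, 91, 0, 90, 0, 0, 0], [0, 91, 0, 94, 0, 0, 0], [0, 91, 0, 94, 0, 0, 0]]}}

```text
t: 44.53
position: [478.2, 257.8, 99.5]
tcp_rot: [0.71, 0.705, -0.001, -0.0]
force: [0.5, 0.4, 0.3]
gripper_width: 42.6
```

Run:
```python
from h import *
c=cam('wrist'); flange(c,'green',(476.5,261),16)
go((476.5,261,38),0)
```

```text
green cap [476.2 261.4]
  blob 75 [304.2, 157.2] [468.5 296.6] r 36.0 ang 1.78
  blob 76 [288.8, 163.3] [457.9 292.5] r 36.0 ang 2.10
  blob 58 [334.1, 247.7] [489.5 227.6] r 36.3 ang -1.19
  blob 10 [273.6, 249.0] [444.  226.8] r 47.2 ang -2.32
shift [ 2.9 -2.1 62.4] rot [ 0.     0.    -0.007] yaw now -0.007 -> 0.0
```

Request:
{"op": "arm_command", "data": {"motion": [[0, 2, -1, 5, 0, 0, 0], [0, 2, -1, 20, 0, 0, 0], [0, 2, -1, 40, 0, 0, 0], [0, 2, -1, 55, 0, 0, 0], [0, 2, -1, 61, 0, 0, 0], [0, 2, -1, 62, 0, 0, 0], [0, 2, -1, 62, 0, 0, 0], [0, 2, -1, 62, 0, 0, 0]]}}

```text
t: 45.25
position: [477.6, 261.2, 39.2]
tcp_rot: [0.709, 0.705, 0.001, 0.0]
force: [0.2, 0.1, 0.4]
gripper_width: 42.5
```

Request:
{"op": "arm_command", "data": {"motion": [[1, 0, 0, 0, 0, 0, 0], [1, 0, 0, 0, 0, 0, 0], [1, 0, 0, 0, 0, 0, 0], [1, 0, 0, 0, 0, 0, 0], [1, 0, 0, 0, 0, 0, 0], [1, 0, 0, 0, 0, 0, 0], [1, 0, 0, 0, 0, 0, 0], [1, 0, 0, 0, 0, 0, 0]]}}

```text
t: 45.92
position: [477.5, 261.3, 39.1]
tcp_rot: [0.709, 0.705, 0.001, 0.0]
force: [-0.6, -0.1, 5.2]
gripper_width: 20.2
```

Request:
{"op": "arm_command", "data": {"motion": [[1, 0, 0, -5, 0, 0, 0], [1, 0, 0, -15, 0, 0, 0], [1, 0, 0, -30, 0, 0, 0], [1, 0, 0, -50, 0, 0, 0], [1, 0, 0, -65, 0, 0, 0], [1, 0, 0, -70, 0, 0, 0], [1, 0, 0, -70, 0, 0, 0], [1, 0, 0, -70, 0, 0, 0]]}}

```text
t: 46.58
position: [476.8, 260.9, 107.6]
tcp_rot: [0.709, 0.705, -0.0, -0.0]
force: [-0.2, -0.5, -2.9]
gripper_width: 20.1
```

Run:
```python
from h import *
s=arm.observe();print(s['position'],s['gripper_width'],s['force'])
go((543,-2,85),0.0)
```

```text
[476.83989578 260.9426067  107.60452537] 20.081797554461712 [-0.17197248 -0.54102675 -2.87760277]
shift [-262.5   67.7   22.6] rot [-0.     0.    -0.006] yaw now -0.006 -> -0.0
```

Request:
{"op": "arm_command", "data": {"motion": [[1, -20, 5, 0, 0, 0, 0], [1, -55, 14, 0, 0, 0, 0], [1, -95, 24, 0, 0, 0, 0], [1, -135, 35, 0, 0, 0, 0], [1, -175, 45, 5, 0, 0, 0], [1, -215, 55, 15, 0, 0, 0], [1, -250, 65, 20, 0, 0, 0], [1, -262, 67, 22, 0, 0, 0]]}}

```text
t: 47.25
position: [542.2, -5.4, 83.7]
tcp_rot: [0.71, 0.704, -0.001, -0.001]
force: [-0.1, 0.8, -3.2]
gripper_width: 19.8
```

Request:
{"op": "arm_command", "data": {"motion": [[1, 0, 0, 0, 0, 0, 0], [1, 0, 0, 5, 0, 0, 0], [1, 0, 0, 15, 0, 0, 0], [1, 0, 0, 22, 0, 0, 0], [1, 0, 0, 27, 0, 0, 0], [1, 0, 0, 28, 0, 0, 0], [1, 0, 0, 28, 0, 0, 0], [1, 0, 0, 28, 0, 0, 0]]}}

```text
t: 47.92
position: [542.5, -1.0, 58.1]
tcp_rot: [0.709, 0.705, 0.0, 0.0]
force: [0.1, 0.1, -2.7]
gripper_width: 20.2
```

Run:
```python
from h import *
s=arm.observe();print(s['position'],s['gripper_width'],s['force']); go((543,-2,52.8),0)
```

```text
[542.52554411  -1.0112575   58.07947172] 20.200295454570615 [ 0.0995583   0.06631915 -2.65134903]
shift [-1.   0.5  5.3] rot [ 0.    -0.    -0.005] yaw now -0.005 -> -0.0
```

Request:
{"op": "arm_command", "data": {"motion": [[1, 0, 0, 1, 0, 0, 0], [1, 0, 0, 2, 0, 0, 0], [1, 0, 0, 3, 0, 0, 0], [1, 0, 0, 4, 0, 0, 0], [1, 0, 0, 4.5, 0, 0, 0], [1, 0, 0, 5, 0, 0, 0], [1, 0, 0, 5, 0, 0, 0], [1, 0, 0, 5, 0, 0, 0]]}}

```text
t: 48.58
position: [542.4, -1.4, 53.1]
tcp_rot: [0.709, 0.705, 0.0, 0.0]
force: [-2.9, -0.4, 1.9]
gripper_width: 20.1
```

Request:
{"op": "arm_command", "data": {"motion": [[0, 0, 0, 0, 0, 0, 0], [0, 0, 0, 0, 0, 0, 0], [0, 0, 0, 0, 0, 0, 0], [0, 0, 0, -10, 0, 0, 0], [0, 0, 0, -30, 0, 0, 0], [0, 0, 0, -60, 0, 0, 0], [1, 0, 0, -100, 0, 0, 0], [1, 0, 0, -105, 0, 0, 0]]}}

```text
t: 49.25
position: [544.4, -1.4, 165.6]
tcp_rot: [0.709, 0.705, 0.003, 0.003]
force: [1.5, -0.0, 0.3]
gripper_width: 19.3
```

Run:
```python
from h import *
s=arm.observe();print(s['position'],s['gripper_width'],s['force'])
w=cam('wrist');save(w,'w9.png');fl2(w,'green',(542,-1),30)
```

```text
[544.37251942  -1.44260929 165.61794744] 19.290259782296584 [ 1.45390886 -0.04256993  0.3391395 ]
green base centre [315.2 186.1] [542.4   0.9] [75.8 72.7]
  dot 44 [305.6 148.1] [534.6  34.2] r 36.0 ang 1.78
  dot 44 [293.1 153. ] [524.   30.1] r 36.0 ang 2.10
  dot 37 [329.9 223.7] [555.4 -35. ] r 36.5 ang -1.20
  band blob 919 [314.83 194.88]
```

Request:
{"op": "arm_command", "data": {"motion": [[1, -15, 6, 0, 0, 0, 0], [1, -30, 12, 10, 0, 0, 0], [1, -34, 13, 35, 0, 0, 0], [1, -34, 13, 65, 0, 0, 0], [1, -34, 13, 92, 0, 0, 0], [1, -34, 13, 106, 0, 0, 0], [1, -34, 13, 109, 0, 0, 0], [1, -34, 13, 109, 0, 0, 0]]}}

```text
t: 49.97
position: [555.1, -35.4, 48.8]
tcp_rot: [0.709, 0.705, -0.0, -0.0]
force: [-0.1, 0.5, -0.7]
gripper_width: -0.1
```

Request:
{"op": "arm_command", "data": {"motion": [[1, 0, 0, 0.5, 0, 0, 0], [1, 0, 0, 1, 0, 0, 0], [1, 0, 0, 1.5, 0, 0, 0], [1, 0, 0, 2, 0, 0, 0], [1, 0, 0, 2.5, 0, 0, 0], [1, 0, 0, 3, 0, 0, 0], [1, 0, 0, 3, 0, 0, 0], [1, 0, 0, 3, 0, 0, 0]]}}

```text
t: 50.63
position: [555.2, -35.4, 45.9]
tcp_rot: [0.709, 0.705, 0.0, 0.0]
force: [-0.1, -0.2, -0.5]
gripper_width: -0.1
```

Request:
{"op": "arm_command", "data": {"motion": [[1, 0, 0, 0.5, 0, 0, 0], [1, 0, 0, 1, 0, 0, 0], [1, 0, 0, 1.5, 0, 0, 0], [1, 0, 0, 2, 0, 0, 0], [1, 0, 0, 2.5, 0, 0, 0], [1, 0, 0, 2.5, 0, 0, 0], [1, 0, 0, 2.5, 0, 0, 0], [1, 0, 0, 2.5, 0, 0, 0]]}}

```text
t: 51.3
position: [555.2, -35.4, 43.4]
tcp_rot: [0.709, 0.705, 0.0, 0.0]
force: [-0.4, 0.0, 0.2]
gripper_width: -0.0
```

Request:
{"op": "arm_command", "data": {"motion": [[1, 0, 0, 0.3, 0, 0, 0], [1, 0, 0, 0.6, 0, 0, 0], [1, 0, 0, 0.9, 0, 0, 0], [1, 0, 0, 1.2, 0, 0, 0], [1, 0, 0, 1.2, 0, 0, 0], [1, 0, 0, 1.2, 0, 0, 0], [1, 0, 0, 1.2, 0, 0, 0], [1, 0, 0, 1.2, 0, 0, 0]]}}

```text
t: 51.97
position: [555.3, -35.4, 42.2]
tcp_rot: [0.709, 0.705, 0.0, 0.0]
force: [0.2, -0.4, -0.3]
gripper_width: 0.3
```

Request:
{"op": "arm_command", "data": {"motion": [[1, 0, 0, 0.4, 0, 0, 0], [1, 0, 0, 0.8, 0, 0, 0], [1, 0, 0, 1.2, 0, 0, 0], [1, 0, 0, 1.5, 0, 0, 0], [1, 0, 0, 1.5, 0, 0, 0], [1, 0, 0, 1.5, 0, 0, 0], [1, 0, 0, 1.5, 0, 0, 0], [1, 0, 0, 1.5, 0, 0, 0]]}}

```text
t: 52.63
position: [555.4, -35.5, 41.3]
tcp_rot: [0.709, 0.705, 0.0, 0.0]
force: [-3.0, -0.3, 8.2]
gripper_width: -0.1
```

Request:
{"op": "arm_command", "data": {"motion": [[1, 0, 0, 0.4, 0, 0, 0], [1, 0, 0, 0.8, 0, 0, 0], [1, 0, 0, 0.8, 0, 0, 0], [1, 0, 0, 0.8, 0, 0, 0], [1, 0, 0, 0.8, 0, 0, 0], [1, 0, 0, 0.8, 0, 0, 0], [1, 0, 0, 0.8, 0, 0, 0], [1, 0, 0, 0.8, 0, 0, 0]]}}

```text
t: 53.3
position: [555.5, -35.5, 41.1]
tcp_rot: [0.709, 0.705, 0.0, 0.0]
force: [-5.8, -0.4, 13.9]
gripper_width: -0.2
```

Request:
{"op": "arm_command", "data": {"motion": [[1, 0, 0, -15, 0, 0, 0], [1, 0, 0, -45, 0, 0, 0], [1, 0, 0, -85, 0, 0, 0], [1, 0, 0, -115, 0, 0, 0], [1, 34, -13, -118, 0, 0, 0], [1, 34, -13, -118, 0, 0, 0], [1, 34, -13, -118, 0, 0, 0], [1, 34, -13, -118, 0, 0, 0]]}}

```text
t: 53.97
position: [542.3, -1.4, 157.4]
tcp_rot: [0.709, 0.705, -0.0, -0.0]
force: [-0.2, -0.2, -0.8]
gripper_width: -0.0
```

Run:
```python
from h import *
s=arm.observe();print(s['position'])
w=cam('wrist');fl2(w,'green',(542,-1),30);go((529.5,33,48),0)
```

```text
[542.26055691  -1.37280029 157.42467713]
green base centre [319.2 189. ] [542.6   0.9] [77.7 74.6]
  dot 52 [309.3 150. ] [534.7  34.2] r 36.0 ang 1.78
  dot 50 [296.4 155.3] [524.1  30. ] r 35.8 ang 2.10
  dot 38 [334.  227.5] [555.6 -34.9] r 36.5 ang -1.19
  band blob 985 [318.62 198.63]
shift [ 34.6 -12.9 109.2] rot [-0.001  0.    -0.006] yaw now -0.006 -> 0.0
```

Request:
{"op": "arm_command", "data": {"motion": [[1, 17, -7, 0, 0, 0, 0], [1, 34, -13, 10, 0, 0, 0], [1, 34, -13, 35, 0, 0, 0], [1, 34, -13, 65, 0, 0, 0], [1, 34, -13, 92, 0, 0, 0], [1, 34, -13, 106, 0, 0, 0], [1, 34, -13, 110, 0, 0, 0], [1, 34, -13, 110, 0, 0, 0]]}}

```text
t: 54.68
position: [529.1, 32.2, 46.5]
tcp_rot: [0.709, 0.705, -0.001, -0.001]
force: [-0.5, -1.2, 0.1]
gripper_width: -0.3
```

Request:
{"op": "arm_command", "data": {"motion": [[1, 0, 0, 0.5, 0, 0, 0], [1, 0, 0, 1, 0, 0, 0], [1, 0, 0, 1.5, 0, 0, 0], [1, 0, 0, 2, 0, 0, 0], [1, 0, 0, 2.5, 0, 0, 0], [1, 0, 0, 3, 0, 0, 0], [1, 0, 0, 3.5, 0, 0, 0], [1, 0, 0, 4, 0, 0, 0]]}}

```text
t: 55.35
position: [529.7, 32.7, 43.9]
tcp_rot: [0.709, 0.705, 0.0, 0.0]
force: [0.5, 0.3, -0.3]
gripper_width: 0.2
```

Request:
{"op": "arm_command", "data": {"motion": [[1, 0, 0, 0.4, 0, 0, 0], [1, 0, 0, 0.8, 0, 0, 0], [1, 0, 0, 1.2, 0, 0, 0], [1, 0, 0, 1.6, 0, 0, 0], [1, 0, 0, 2, 0, 0, 0], [1, 0, 0, 2.4, 0, 0, 0], [1, 0, 0, 2.4, 0, 0, 0], [1, 0, 0, 2.4, 0, 0, 0]]}}

```text
t: 56.02
position: [529.7, 32.8, 41.6]
tcp_rot: [0.709, 0.705, 0.0, 0.0]
force: [-1.3, 0.8, 2.5]
gripper_width: -0.1
```

Request:
{"op": "arm_command", "data": {"motion": [[1, 0, 0, 0.4, 0, 0, 0], [1, 0, 0, 0.8, 0, 0, 0], [1, 0, 0, 1, 0, 0, 0], [1, 0, 0, 1, 0, 0, 0], [1, 0, 0, 1, 0, 0, 0], [1, 0, 0, 1, 0, 0, 0], [1, 0, 0, 1, 0, 0, 0], [1, 0, 0, 1, 0, 0, 0]]}}

```text
t: 56.68
position: [529.8, 32.8, 41.4]
tcp_rot: [0.709, 0.705, 0.0, 0.0]
force: [-5.9, 2.4, 11.9]
gripper_width: -0.0
```

Request:
{"op": "arm_command", "data": {"motion": [[1, 0, 0, -15, 0, 0, 0], [1, 0, 0, -45, 0, 0, 0], [1, 0, 0, -85, 0, 0, 0], [1, 0, 0, -115, 0, 0, 0], [1, -34, 13, -118, 0, 0, 0], [1, -34, 13, -118, 0, 0, 0], [1, -34, 13, -118, 0, 0, 0], [1, -34, 13, -118, 0, 0, 0]]}}

```text
t: 57.35
position: [542.1, -1.4, 157.8]
tcp_rot: [0.709, 0.705, -0.0, -0.0]
force: [0.1, 0.4, 0.2]
gripper_width: -0.3
```

Run:
```python
from h import *
s=arm.observe();print(s['position'])
w=cam('wrist');save(w,'w10.png');fl2(w,'green',(542,-1),30);go((555.5,-35.5,48),0)
```

```text
[542.09047332  -1.41278234 157.7655965 ]
green base centre [319.5 188.7] [542.6   1.1] [77.6 74.5]
  dot 50 [309.5 149.6] [534.7  34.5] r 36.2 ang 1.77
  dot 48 [296.7 154.8] [524.2  30.3] r 36.0 ang 2.09
  dot 40 [334.  227.3] [555.3 -34.9] r 36.4 ang -1.20
  band blob 973 [318.73 198.19]
shift [-34.4  13.9 109.6] rot [-0.001 -0.    -0.006] yaw now -0.006 -> 0.0
```

Request:
{"op": "arm_command", "data": {"motion": [[1, -17, 7, 0, 0, 0, 0], [1, -34, 13, 10, 0, 0, 0], [1, -34, 13, 35, 0, 0, 0], [1, -34, 13, 65, 0, 0, 0], [1, -34, 13, 92, 0, 0, 0], [1, -34, 13, 106, 0, 0, 0], [1, -34, 13, 112, 0, 0, 0], [1, -34, 13, 112, 0, 0, 0]]}}

```text
t: 58.07
position: [554.7, -35.0, 45.5]
tcp_rot: [0.709, 0.705, -0.001, -0.001]
force: [-0.1, -0.5, 0.2]
gripper_width: -0.8
```

Request:
{"op": "arm_command", "data": {"motion": [[1, 0, 0, 0.5, 0, 0, 0], [1, 0, 0, 1, 0, 0, 0], [1, 0, 0, 1.5, 0, 0, 0], [1, 0, 0, 2, 0, 0, 0], [1, 0, 0, 2.5, 0, 0, 0], [1, 0, 0, 3, 0, 0, 0], [1, 0, 0, 3.5, 0, 0, 0], [1, 0, 0, 3.5, 0, 0, 0]]}}

```text
t: 58.73
position: [555.2, -35.5, 43.0]
tcp_rot: [0.709, 0.705, -0.0, -0.0]
force: [-0.2, -0.7, 0.3]
gripper_width: 0.1
```

Run:
```python
from h import *
s=arm.observe();print(s['position'],s['force'])
w=cam('scene');cv2.imwrite('pics/s2.png',w['image'][:,:,::-1]); print(proj(w,(542,-1,45)))
```

```text
[555.20296749 -35.48318349  42.96445625] [-0.15341914 -0.66847351  0.30106832]
[341.70364745 204.58434825]
```

Request:
{"op": "arm_command", "data": {"motion": [[1, 0, 0, 0.4, 0, 0, 0], [1, 0, 0, 0.8, 0, 0, 0], [1, 0, 0, 1.2, 0, 0, 0], [1, 0, 0, 1.5, 0, 0, 0], [1, 0, 0, 1.5, 0, 0, 0], [1, 0, 0, 1.5, 0, 0, 0], [1, 0, 0, 1.5, 0, 0, 0], [1, 0, 0, 1.5, 0, 0, 0]]}}

```text
t: 59.45
position: [555.2, -35.5, 41.6]
tcp_rot: [0.709, 0.705, 0.0, 0.0]
force: [0.8, -0.8, 0.9]
gripper_width: -0.0
```

Request:
{"op": "arm_command", "data": {"motion": [[1, 0, 0, 0.5, 0, 0, 0], [1, 0, 0, 0.9, 0, 0, 0], [1, 0, 0, 1.2, 0, 0, 0], [1, 0, 0, 1.2, 0, 0, 0], [1, 0, 0, 1.2, 0, 0, 0], [1, 0, 0, 1.2, 0, 0, 0], [1, 0, 0, 1.2, 0, 0, 0], [1, 0, 0, 1.2, 0, 0, 0]]}}

```text
t: 60.12
position: [555.4, -35.5, 41.2]
tcp_rot: [0.709, 0.705, 0.0, 0.0]
force: [-3.6, -1.3, 11.4]
gripper_width: -0.3
```

Run:
```python
from h import *
s=arm.observe();print(s['position'],s['force'])
w=cam('wrist');fl2(w,'green',(542,-1),30);save(w,'w11.png')
```

```text
[555.4490342  -35.52800965  41.18063828] [-3.581044   -1.30445508 11.44774734]
green base centre [294.3 190.8] [544.3   2.6] [146. 134.]
  dot 201 [270.  123.4] [534.6  33.3] r 35.1 ang 1.78
  dot 191 [246.2 133.2] [524.   29.1] r 35.1 ang 2.11
  dot 48 [318.6 250. ] [555.4 -28.4] r 30.5 ang -1.12
  band blob 3076 [285.47 230.7 ]
```

Request:
{"op": "arm_command", "data": {"motion": [[1, 0, 0, 0, 0, 0, 0], [1, 0, 0, -15, 0, 0, 0], [1, 0, 0, -45, 0, 0, 0], [0, 0, 0, -85, 0, 0, 0], [0, 0, 0, -115, 0, 0, 0], [0, 34, -13, -118, 0, 0, 0], [0, 34, -13, -118, 0, 0, 0], [0, 34, -13, -118, 0, 0, 0]]}}

```text
t: 60.83
position: [542.2, -0.4, 158.7]
tcp_rot: [0.709, 0.706, 0.0, 0.0]
force: [-0.4, -0.6, -0.5]
gripper_width: 42.4
```

Run:
```python
from h import *
w=cam('wrist');fl2(w,'green',(542,-1),30);go((542.3,-1.2,53),0);print(arm.observe()['position'])
```

```text
green base centre [319.2 189.6] [542.7   0.9] [77.2 74.1]
  dot 49 [309.2 150.8] [534.6  34.3] r 36.1 ang 1.78
  dot 48 [296.5 155.8] [524.1  30.2] r 35.9 ang 2.09
  dot 41 [333.7 228. ] [555.5 -35. ] r 36.6 ang -1.19
  band blob 970 [318.58 199.34]
shift [-2.00e-01  1.00e-01  1.05e+02] rot [-0.     0.    -0.005] yaw now -0.005 -> 0.0
[542.2293912   -1.02622858 158.04046866]
```

View pics/w11.png

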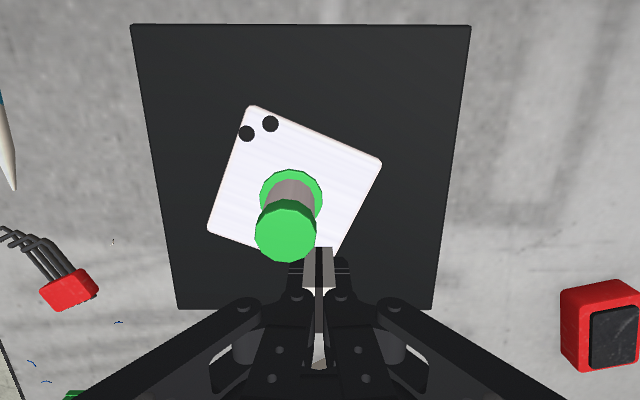

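Request:
{"op": "arm_command", "data": {"motion": [[0, 0, 0, 15, 0, 0, 0], [0, 0, 0, 40, 0, 0, 0], [0, 0, 0, 70, 0, 0, 0], [0, 0, 0, 95, 0, 0, 0], [0, 0, 0, 103, 0, 0, 0], [0, 0, 0, 105, 0, 0, 0], [0, 0, 0, 105, 0, 0, 0], [0, 0, 0, 105, 0, 0, 0]]}}

```text
t: 61.55
position: [543.2, -1.6, 54.7]
tcp_rot: [0.709, 0.705, 0.001, 0.001]
force: [0.2, -1.2, -0.2]
gripper_width: 42.8
```

Request:
{"op": "arm_command", "data": {"motion": [[1, 0, 0, 0, 0, 0, 0], [1, 0, 0, 0, 0, 0, 0], [1, 0, 0, 0, 0, 0, 0], [1, 0, 0, 0, 0, 0, 0], [1, 0, 0, 0, 0, 0, 0], [1, 0, 0, 0, 0, 0, 0], [1, 0, 0, 0, 0, 0, 0], [1, 0, 0, 0, 0, 0, 0]]}}

```text
t: 62.22
position: [543.2, -1.4, 54.9]
tcp_rot: [0.709, 0.705, 0.001, 0.001]
force: [-0.7, 0.5, 5.9]
gripper_width: 20.5
```

Request:
{"op": "arm_command", "data": {"motion": [[1, 0, 0, -10, 0, 0, -0.06], [1, 0, 0, -20, 0, 0, -0.12], [1, 0, 0, -35, 0, 0, -0.18], [1, 0, 0, -50, 0, 0, -0.24], [1, 0, 0, -60, 0, 0, -0.3], [1, 0, 0, -60, 0, 0, -0.36], [1, 0, 0, -60, 0, 0, -0.414], [1, 0, 0, -60, 0, 0, -0.414]]}}

```text
t: 62.88
position: [542.5, -1.4, 113.9]
tcp_rot: [0.548, 0.836, 0.0, 0.0]
force: [-0.4, -0.5, -3.1]
gripper_width: 19.9
```

Run:
```python
from h import *
s=arm.observe();print(s['position'],s['force'],s['gripper_width']); go((497,-290,90),0.41)
```

```text
[542.51774206  -1.35843358 113.92637972] [-0.35559108 -0.499405   -3.0903116 ] 19.90241944932817
shift [-246.5 -157.    23.9] rot [0.001 0.    0.001] yaw now 0.411 -> 0.41
```

Request:
{"op": "arm_command", "data": {"motion": [[1, 0, 0, -30, 0, 0, 0], [1, -25, -16, -50, 0, 0, 0], [1, -58, -37, -50, 0, 0, 0], [1, -91, -58, -50, 0, 0, 0], [1, -124, -79, -50, 0, 0, 0], [1, -157, -100, -50, 0, 0, 0], [1, -190, -121, -50, 0, 0, 0], [1, -220, -140, -50, 0, 0, 0]]}}

```text
t: 63.55
position: [500.4, -261.0, 163.6]
tcp_rot: [0.55, 0.835, -0.0, 0.0]
force: [0.7, 1.9, -2.0]
gripper_width: 20.1
```

Request:
{"op": "arm_command", "data": {"motion": [[1, -20, -13, 0, 0, 0, 0], [1, -26, -17, 15, 0, 0, 0], [1, -26, -17, 45, 0, 0, 0], [1, -26, -17, 75, 0, 0, 0], [1, -26, -17, 100, 0, 0, 0], [1, -26, -17, 115, 0, 0, 0], [1, -26, -17, 122, 0, 0, 0], [1, -26, -17, 125, 0, 0, 0]]}}

```text
t: 64.22
position: [495.5, -289.2, 37.4]
tcp_rot: [0.55, 0.835, -0.0, -0.001]
force: [0.4, 0.1, -3.1]
gripper_width: 19.8
```

Run:
```python
from h import *
s=arm.observe();print(s['position'],s['force'],s['gripper_width']); go((497,-290,29),0.41)
c=cam('wrist');save(c,'w12.png')
```

```text
[ 495.53683863 -289.23567391   37.36034283] [ 0.37217817  0.05393335 -3.08776811] 19.800080704361406
shift [-1.3  1.   8.4] rot [-0.001 -0.001 -0.003] yaw now 0.407 -> 0.41
```

View pics/w12.png

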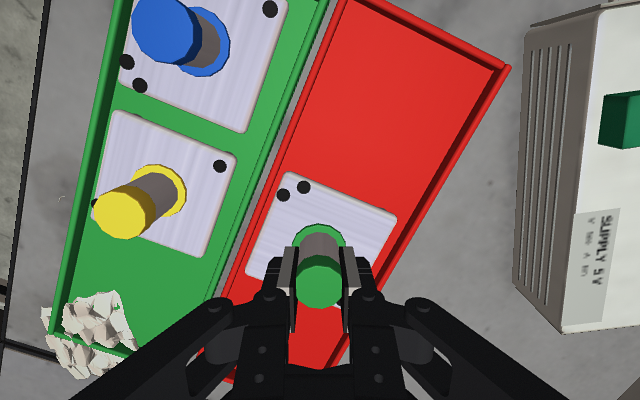

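Request:
{"op": "arm_command", "data": {"motion": [[1, -0.5, 1.5, 1.5, 0, 0, 0], [1, -0.5, 1.5, 3, 0, 0, 0], [1, -0.5, 1.5, 4.5, 0, 0, 0], [1, -0.5, 1.5, 6, 0, 0, 0], [1, -0.5, 1.5, 7, 0, 0, 0], [1, -0.5, 1.5, 8, 0, 0, 0], [1, -0.5, 1.5, 8.5, 0, 0, 0], [1, -0.5, 1.5, 8.5, 0, 0, 0]]}}

```text
t: 64.93
position: [497.5, -289.3, 29.7]
tcp_rot: [0.549, 0.836, 0.0, -0.0]
force: [-0.4, -0.6, -3.6]
gripper_width: 19.8
```

Request:
{"op": "arm_command", "data": {"motion": [[0, 0, 0, 0, 0, 0, 0], [0, 0, 0, 0, 0, 0, 0], [0, 0, 0, 0, 0, 0, 0], [0, 0, 0, -10, 0, 0, 0], [0, 0, 0, -35, 0, 0, 0], [0, 0, 0, -70, 0, 0, 0], [0, 0, 0, -110, 0, 0, 0], [0, 0, 0, -145, 0, 0, 0]]}}

```text
t: 65.6
position: [497.4, -289.2, 178.1]
tcp_rot: [0.549, 0.836, 0.0, 0.001]
force: [0.4, -0.1, 0.5]
gripper_width: 42.8
```

Request:
{"op": "arm_command", "data": {"motion": [[0, 0, 0, -40, 0, 0, 0], [0, 0, 0, -80, 0, 0, 0], [0, 0, 0, -110, 0, 0, 0], [0, 0, 0, -130, 0, 0, 0], [0, 0, 0, -130, 0, 0, 0], [0, 0, 0, -130, 0, 0, 0], [0, 0, 0, -130, 0, 0, 0], [0, 0, 0, -130, 0, 0, 0]]}}

```text
t: 66.27
position: [497.2, -289.1, 303.7]
tcp_rot: [0.549, 0.836, -0.0, -0.001]
force: [0.3, -0.8, -0.6]
gripper_width: 42.9
```

Run:
```python
from h import *
s=arm.observe();print(s['position'],s['force'],s['gripper_width'])
c=cam('wrist');t=cam('top'); h=t['image'][190:280,370:490]
cv2.imwrite('pics/fin.png',np.hstack([c['image'],cv2.resize(np.ascontiguousarray(h),None,fx=1.3,fy=400/90)[:, :156]])[:,:,::-1])
for n,p in(('blue',(403,-215)),('yellow',(403,-294)),('green',(497,-290))): flange(c,n,p,4)
```

```text
[ 497.24346214 -289.13825699  303.69789105] [ 0.34777348 -0.8299617  -0.59906936] 42.88717392619334
blue cap [ 405.5 -216.4]
  blob 55 [246.1, 57.0] [ 366.1 -214.8] r 39.4 ang 3.10
  blob 12 [291.5, 42.5] [ 411.9 -177.2] r 39.8 ang 1.41
  blob 21 [300.0, 59.0] [ 428.5 -190.3] r 34.9 ang 0.85
  blob 22 [245.9, 77.9] [ 373.9 -237.8] r 38.1 ang -2.55
  blob 22 [249.8, 86.7] [ 382.  -245.8] r 37.6 ang -2.25
yellow cap [ 405.9 -291.7]
  blob 40 [227.0, 113.2] [ 365.4 -288.7] r 40.6 ang 3.07
  blob 19 [278.2, 118.8] [ 429.6 -268.8] r 32.9 ang 0.77
  blob 19 [227.2, 135.1] [ 374.4 -315.7] r 39.6 ang -2.49
  blob 21 [231.0, 143.0] [ 382.5 -323.8] r 39.7 ang -2.20
green cap [ 495.1 -285.5]
  blob 17 [312.9, 126.4] [ 475.5 -259.7] r 32.5 ang 2.22
  blob 16 [305.0, 129.5] [ 467.4 -267.6] r 33.0 ang 2.57
  blob 14 [328.5, 176.7] [ 522.6 -314.6] r 40.0 ang -0.81
```

View pics/fin.png

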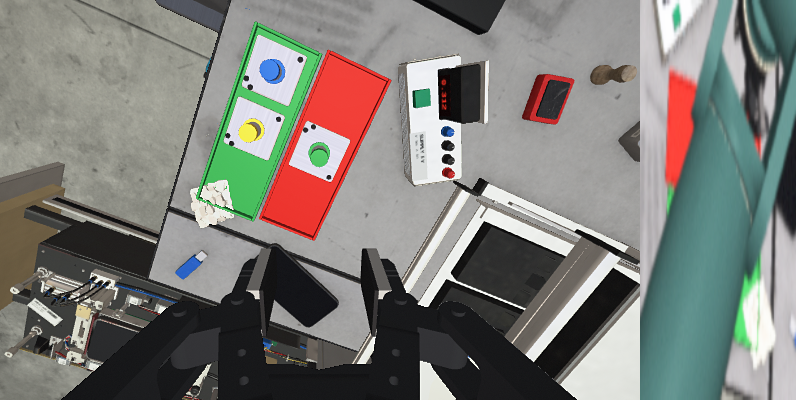

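```bash
python3 -c "
from cell import arm
print(arm.job_done())"
```

```text
the job is handed in; nothing more can be done
None
```

I tested all three flanges on the surface plate in the order blue, yellow, green, sorted them into the trays and handed the job in at about 66 s.

| Flange | Pressed corner stopped at (plate standing height 43 mm) | Press force | Verdict | Where it stands (x, y in mm) |
|---|---|---|---|---|
| Blue | 42.9 mm at all three presses | 12–15 N | firm | green tray (403, -216) |
| Yellow | 42.9 mm at all three presses | 12–16 N | firm | green tray (404, -294) |
| Green | 41.1 to 41.4 mm | 11–14 N | rocks | red tray (497, -289) |

- **Last check:** the final wrist picture shows all three upright on the tray floors, apart from each other, with the arm clear about 300 mm up. I did not compare the flux bottle's position with the start.
- **One reading that disagreed:** I expected the green flange to stay tilted between presses, but the pictures taken after each press showed it level again. I judged it by the press depth. A picture taken during the third press also showed the two-dot corner about 1 mm off its resting position.

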